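Turn round the plasma pump deck

ROBOT

A 6-joint arm with a two-finger parallel gripper is mounted at the origin on the work surface. World frame = base frame: x ahead of the robot, y to its left, z up, the work surface at z = 0. Lengths are in m, angles in degrees, forces in N, time in s.
With the tool pointing down it reaches from about 0.375 to 0.9 m from the base axis. Payload 3.1 kg.
Tool frame: the origin (TCP) lies at the very end of the fingers, on their centre line; the grasp point (between the pads) lies 19 mm behind it; z points along the fingers, y is the line along which they close (so a half turn about z gives the same grasp; the last joint's range is limited). The gripper opens to 87 mm and grips with 3 to 60 N. Pads are 19 mm wide; open, the fingers measure 117 mm over their backs; the gripper's body (75 mm by 190 mm) begins 51 mm behind the grasp point.
Start: joints at [59.502, 30.224, 82.088, -0, 67.689, -10.227], TCP at [0.216, 0.586, 0.223] pointing down, gripper open.
Joint ranges: [-176.69, 176.69], [-43.24, 126.21], [12.49, 139.97], [-82, 262], [0, 151.66], [-163.58, 163.58]. Speed limits (degrees/s): [159.86, 159.86, 180, 180, 180, 180].

INTERFACE

Orientations are given as a 3x3 rotation matrix whose columns are the frame's x, y, z axes.
In Python, from rig import bot gives the robot as it stands.
- The arm moves only by the tool move_arm, never from a script. Its argument "increments" is a list of rows, each an object with "xyz": the shift along the tool's x, y, z in mm, a list of three; "roll": the turn about the tool's z in rad; "grip": the opening in per cent of the stroke, from 0 (shut) to 100 (fully open). A call has 1 to 5 rows; each row shifts and turns the commanded pose from where the row before left it, along the tool's axes as they then stand; what a row does not reach is not made up. A row lasts 1/12 s, in which the tool goes at most 41.7 mm and 7.16 degrees, less where a joint would pass 70% of its speed; a pose out of reach is approached as far as the arm can. A call is refused whole if a number of a shift passes 41.7 or a number of a turn 0.125, either way. A call with a gripper value outside its range is refused whole. The fingers move at their own pace and stop on an object; the grip force is fixed at half the most. Time passes only in rows, so rows that do not move let the fingers close. It gives the time, the measured TCP pose, the force, the opening and the grip force at its end, in the units of the state.
- bot.read_state(): the state, without advancing time (a new reading comes with each control period).
- bot.capture(name): name is "side" or "top"; returns (picture, depth): 420x560x3 uint8, red, green, blue; 420x560 float32, m along the optical axis (not along the pixel's ray), 0 where there is no reading.
- bot.camera_model(name): a dict with "intrinsics" (3x3 intrinsics, pixels), "rvec" (rotation vector, rad) and "tvec" (3), from world to camera coordinates, as OpenCV has them. Camera axes: x right, y down, z forward; pixel columns grow to the right and rows downward; lengths in m; the calibration is good to about 2 mm. A picture is of the moment at which its call begins. camera_model takes no time and is no camera call.
- bot.hand_in(): hands the job in; it is judged then, once.
Trained networks look in the newest picture that a camera, given by its name, has taken for a name from the list of things; names that differ only in an ending like _2 or _b are one class to them, and where a whole thing is asked for, a point or a joint stands for the part that bears it (a point fixed in the world has none). Each returns a list of dicts, best first, with "conf" (0 to 1); they miss things now and then, are a little off and sometimes report something else, mostly with a low value. They report only what shows in the picture. A call takes as long as a camera call. They do not tell look-alikes from the thing itself.
- bot.spot_in(label, camera): "at" ([x, y, z] in m, in the coordinates of the camera as it stood for that picture, good to about 4 mm: the middle of the surface that is visible of it).
- bot.trace(label, camera): "mask" (420x560 bool, what is visible of it).
The state is a dict: "time_s": time; "joint_positions": joint angles; "qvel": joint speeds; "tau": joint torques, N m; "position": TCP position; "tcp_rot": TCP orientation; "force": force on the tool from outside, world axes, zero at the start; "moment": the same for the moment, N m; "opening": opening from 0.0 (shut) to 1.0 (fully open); "grasp_force": force on a finger pad.
Only numpy, scipy, OpenCV 4.12 (cv2) and the standard library are available. Lean on these libraries where they do the work, as an engineer would, in place of code of your own. Each camera call takes 0.05 s, during which the arm holds its last target. There are 200 camera calls.

TASK

Get the pump deck ready for the next donor: first put all the used clamps and filter housings into the yellow waste bin. Then fit every clean grey cover fully home in a pump well of its own, orange rim down and blue crown up, and when all are in, press the green start button all the way down and let it come up again. Leave the bottle, jar and cup where they stand.

Things in the scene. Friction and masses are not known exactly. Their poses are not given: they have to be found in the camera images.
- deck: Low ivory pump deck fixed to the bench, 280 mm deep (its x) by 320 mm wide (its y), 30 mm high; origin at the centre of its underside, x away from the robot. Its far part has three square pump wells in a row along y; the nearer part is a plain shelf where the used parts lie; the green start button is in the near corner on its +y side. All deck sizes are in deck axes.
- well0 (a point): Centre of the floor of pump well 0, at deck x +80, y -95 mm; the axes are the deck's, z up. The well is a pocket 59 x 59 mm and 12 mm deep with its sides along the deck axes; in its middle stands a fixed black hub, 24 mm diameter, 25 mm high from the well floor, which goes inside the hollow cover.
- well1 (a point): Centre of the floor of pump well 1, at deck x +80, y +0 mm; the axes are the deck's, z up. The well is a pocket 59 x 59 mm and 12 mm deep with its sides along the deck axes; in its middle stands a fixed black hub, 24 mm diameter, 25 mm high from the well floor, which goes inside the hollow cover.
- well2 (a point): Centre of the floor of pump well 2, at deck x +80, y +95 mm; the axes are the deck's, z up. The well is a pocket 59 x 59 mm and 12 mm deep with its sides along the deck axes; in its middle stands a fixed black hub, 24 mm diameter, 25 mm high from the well floor, which goes inside the hollow cover.
- start (a joint): Green start button on the deck; reads 0 when up and grows as it is pressed down, 6 mm (0.006) at the bottom; springs back by itself; about 5 N to press fully.
- start_top (a point): Centre of the top face of the green start button (28 mm diameter), at deck x -100, y +120 mm; press straight down on it.
- bin: Yellow open waste bin fixed to the bench, 160 mm (its x) x 130 mm (its y), 85 mm high, walls 4 mm; origin at the centre of its underside.
- cover0: Clean grey pump cover: a square cap, 54 x 54 mm and 52 mm high, hollow and open at the rim side (walls 5 mm), 60 to 130 g. The rim has an orange band, the closed crown a blue disc. Origin at the centre of the rim plane, z axis from rim to crown, x and y along its square sides. It starts lying on one side on the bench (origin 27 mm high), crown more or less towards the robot, rim away from it; any of its four turns about z fits a well. May be absent.
- cover1: Clean grey pump cover: a square cap, 54 x 54 mm and 52 mm high, hollow and open at the rim side (walls 5 mm), 60 to 130 g. The rim has an orange band, the closed crown a blue disc. Origin at the centre of the rim plane, z axis from rim to crown, x and y along its square sides. It starts lying on one side on the bench (origin 27 mm high), crown more or less towards the robot, rim away from it; any of its four turns about z fits a well. May be absent.
- cover2: Clean grey pump cover: a square cap, 54 x 54 mm and 52 mm high, hollow and open at the rim side (walls 5 mm), 60 to 130 g. The rim has an orange band, the closed crown a blue disc. Origin at the centre of the rim plane, z axis from rim to crown, x and y along its square sides. It starts lying on one side on the bench (origin 27 mm high), crown more or less towards the robot, rim away from it; any of its four turns about z fits a well. May be absent.
- used0: Used blue line clamp, a block 62 mm long (its x), 26 mm wide (its y), 24 mm high; about 30 g; origin at the centre of its underside, z up. Lies on the deck at any yaw. May be absent.
- used1: Used red line clamp, a block 62 mm long (its x), 26 mm wide (its y), 24 mm high; about 30 g; origin at the centre of its underside, z up. Lies on the deck at any yaw. May be absent.
- used2: Used black line clamp, a block 62 mm long (its x), 26 mm wide (its y), 24 mm high; about 30 g; origin at the centre of its underside, z up. Lies on the deck at any yaw. May be absent.
- used3: Used filter housing, an amber block 44 mm long with a white 16 mm stub at each end, 62 mm long in all (its x), 26 mm wide (its y), 24 mm high; about 30 g; origin at the centre of its underside, z up. Lies on the deck at any yaw. May be absent.
- used4: Used filter housing, an amber block 44 mm long with a white 16 mm stub at each end, 62 mm long in all (its x), 26 mm wide (its y), 24 mm high; about 30 g; origin at the centre of its underside, z up. Lies on the deck at any yaw. May be absent.
- plasma: Bystander: standing amber bottle, 76 mm diameter, 170 mm tall, beyond the deck; origin under its centre.
- swabs: Bystander: white jar with blue cap, 72 mm diameter, 90 mm tall; origin under its centre.
- cup: Bystander: white cup, 76 mm diameter, 85 mm tall; origin under its centre.
There are look-alikes about, which are no part of the job. Leave any red look-alike of the cover2 alone.

How it is judged (in metres and radians):
On the way, in this order (a step that is already met when the one before it is completed fails the run):
1. all used parts are in the waste bin (x of used0 in the frame of bin between -0.08 and 0.08 m and y of used0 in the frame of bin between -0.065 and 0.065 m and z of each of used0, used1, used2, used3, used4 in the frame of bin below 0.075 m and x of used1 in the frame of bin between -0.08 and 0.08 m and y of used1 in the frame of bin between -0.065 and 0.065 m and x of used2 in the frame of bin between -0.08 and 0.08 m and y of used2 in the frame of bin between -0.065 and 0.065 m and x of used3 in the frame of bin between -0.08 and 0.08 m and y of used3 in the frame of bin between -0.065 and 0.065 m and x of used4 in the frame of bin between -0.08 and 0.08 m and y of used4 in the frame of bin between -0.065 and 0.065 m), for 0.2 s.
2. every clean cover is seated in a well, rim down (angle between each of cover0, cover1, cover2's own z axis and vertical below 0.1 rad and ((horizontal distance between cover0 and well0 below 0.008 m and z of cover0 in the frame of well0 below 0.004 m) or (horizontal distance between cover0 and well1 below 0.008 m and z of cover0 in the frame of well1 below 0.004 m) or (horizontal distance between cover0 and well2 below 0.008 m and z of cover0 in the frame of well2 below 0.004 m)) and ((horizontal distance between cover1 and well0 below 0.008 m and z of cover1 in the frame of well0 below 0.004 m) or (horizontal distance between cover1 and well1 below 0.008 m and z of cover1 in the frame of well1 below 0.004 m) or (horizontal distance between cover1 and well2 below 0.008 m and z of cover1 in the frame of well2 below 0.004 m)) and ((horizontal distance between cover2 and well0 below 0.008 m and z of cover2 in the frame of well0 below 0.004 m) or (horizontal distance between cover2 and well1 below 0.008 m and z of cover2 in the frame of well1 below 0.004 m) or (horizontal distance between cover2 and well2 below 0.008 m and z of cover2 in the frame of well2 below 0.004 m))), for 0.2 s.
3. the green start button is pressed down (value of joint start above 0.0045 m), for 0.02 s.
At the end, for the whole second after the job is handed in: Every used part present lies inside the bin (below its rim); every cover present sits in a well, rim down (upright within 0.1 rad, within 8 mm of the well's centre, rim within 4 mm of the well floor); all at rest; the button is up again (all of step 1 and all of step 2 and linear speed of each of cover0, cover1, cover2, used0, used1, used2, used3, used4 below 0.03 m/s and value of joint start below 0.002 m); the robot touches nothing.
It fails at once if the bottle is moved more than 40 mm or tipped over (distance of plasma from where it was at the start of the episode above 0.04 m or angle between plasma's own z axis and vertical above 0.5 rad).
It fails at once if the jar is moved more than 40 mm or tipped over (distance of swabs from where it was at the start of the episode above 0.04 m or angle between swabs's own z axis and vertical above 0.5 rad).
It fails at once if the cup is moved more than 40 mm or tipped over (distance of cup from where it was at the start of the episode above 0.04 m or angle between cup's own z axis and vertical above 0.5 rad).
Of used0, used1, used2, used3, used4 only 3 to 5 are there at a start; the rules pass over those that are not, and their reading is None.
Of cover0, cover1, cover2 only 2 to 3 are there at a start; the rules pass over those that are not, and their reading is None.
At some moment in a run one of cover0, cover1, cover2, used0, used1, used2, used3, used4 may be knocked a few centimetres aside while the robot is not near it.
It also fails if it takes over 210 s, if anything falls off the work surface, if the arm or the gripper's body presses on something with over 40 N, if the wrist force passes 120 N, or if a joint passes its speed limit or range.

## Working session

There is one attempt and no reset: what is moved stays moved. The work goes in short steps, Python scripts to look and compute and a tool call to move; the robot and the scene stay as the last step left them, time stands still between calls to the robot, and variables do not carry over. Pictures are saved under pics/ and viewed, at most 14 in all, crops included, and the job is handed in when it is done.

Besides the shell and the picture viewer there is one more tool, called after "Emit:" by a JSON object that holds its "op" and its "data". move_arm: Moves the arm, as the interface text tells. Its arguments: {"type":"object","properties":{"increments":{"type":"array"}},"required":["increments"]}

```bash
ls; mkdir -p pics
cat > h.py <<'E'
import numpy as np, cv2
from rig import bot
def cam(n):
    m=bot.camera_model(n); R=cv2.Rodrigues(np.array(m["rvec"],float))[0]
    return np.array(m["intrinsics"]),R,np.array(m["tvec"],float).ravel()
def cap(n):
    p,d=bot.capture(n); K,R,t=cam(n)
    v,u=np.mgrid[:420,:560]
    c=np.stack([(u-K[0,2])/K[0,0]*d,(v-K[1,2])/K[1,1]*d,d],-1)
    return p,d,(c-t)@R   # world cloud
def towld(n,c):
    K,R,t=cam(n); return (np.array(c)-t)@R
def save(f,p): cv2.imwrite(f,p[...,::-1])
E
python3 - <<'E'
from h import *
import pickle
D={}
for n in("top","side"):
    p,d,w=cap(n); save(f"pics/{n}0.png",p); D[n]=(p,w)
    for l in["deck","bin","start_top","cover0","used0","used1","used2","used3","plasma","swabs","cup"]:
        r=bot.spot_in(l,n)
        print(n,l,[(round(q["conf"],2),towld(n,q["at"]).round(3).tolist()) for q in r if q["conf"]>.2])
pickle.dump(D,open("d0.pkl","wb"))
s=bot.read_state(); print(s["tcp_rot"],s["time_s"],s["position"])
E
```

```text
pics
top deck [(0.57, [0.548, -0.032, 0.03]), (0.29, [0.777, -0.082, 0.111])]
top bin [(0.97, [0.512, -0.405, 0.001])]
top start_top [(0.39, [0.448, 0.091, 0.052])]
top cover0 [(0.9, [0.528, 0.253, 0.057]), (0.79, [0.64, 0.393, 0.053]), (0.7, [0.402, 0.356, 0.056]), (0.67, [0.531, 0.359, 0.052]), (0.55, [0.623, 0.27, 0.055]), (0.27, [0.682, -0.294, 0.088])]
top used0 [(0.76, [0.522, 0.046, 0.054]), (0.65, [0.509, -0.158, 0.055]), (0.6, [0.446, 0.009, 0.049]), (0.54, [0.508, -0.049, 0.053]), (0.46, [0.427, -0.093, 0.051])]
top used1 [(0.76, [0.522, 0.046, 0.054]), (0.65, [0.509, -0.158, 0.055]), (0.6, [0.446, 0.009, 0.049]), (0.54, [0.508, -0.049, 0.053]), (0.46, [0.427, -0.093, 0.051])]
top used2 [(0.76, [0.522, 0.046, 0.054]), (0.65, [0.509, -0.158, 0.055]), (0.6, [0.446, 0.009, 0.049]), (0.54, [0.508, -0.049, 0.053]), (0.46, [0.427, -0.093, 0.051])]
top used3 [(0.76, [0.522, 0.046, 0.054]), (0.65, [0.509, -0.158, 0.055]), (0.6, [0.446, 0.009, 0.049]), (0.54, [0.508, -0.049, 0.053]), (0.46, [0.427, -0.093, 0.051])]
top plasma [(0.68, [0.775, -0.083, 0.116])]
top swabs [(0.76, [0.679
[... 866 characters left out ...]
, 0.049]), (0.5, [0.431, -0.088, 0.058])]
side used2 [(0.95, [0.518, 0.05, 0.051]), (0.82, [0.514, -0.043, 0.053]), (0.64, [0.445, 0.015, 0.048]), (0.63, [0.509, -0.144, 0.049]), (0.5, [0.431, -0.088, 0.058])]
side used3 [(0.95, [0.518, 0.05, 0.051]), (0.82, [0.514, -0.043, 0.053]), (0.64, [0.445, 0.015, 0.048]), (0.63, [0.509, -0.144, 0.049]), (0.5, [0.431, -0.088, 0.058])]
side plasma [(0.61, [0.783, -0.063, 0.094])]
side swabs [(0.79, [0.687, -0.277, 0.067])]
side cup [(0.58, [0.767, 0.187, 0.057])]
[[-9.38058221e-01  3.46477666e-01 -1.50460655e-06]
 [ 3.46477666e-01  9.38058220e-01 -4.69717095e-05]
 [-1.48632398e-05 -4.45835109e-05 -9.99999999e-01]] 1.2 [0.21649983 0.58624749 0.22255526]
```

View pics/top0.png

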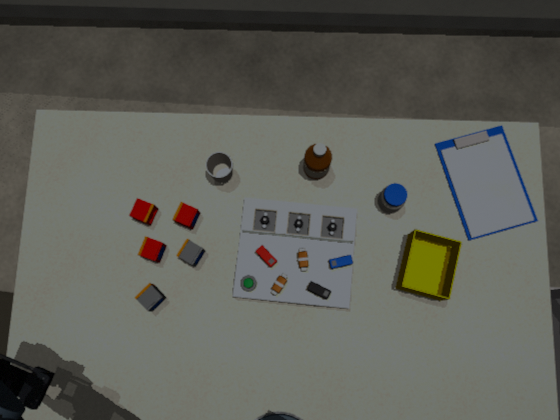

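View pics/side0.png

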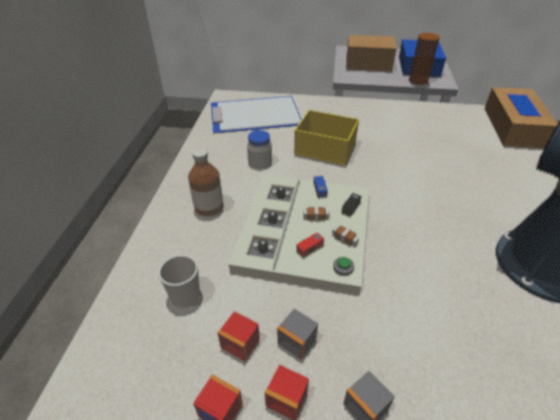

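```bash
cat >> h.py <<'E'
def rect(pts):
    (c,(a,b),ang)=cv2.minAreaRect((pts*1000).astype(np.float32))
    if a<b: a,b,ang=b,a,ang+90
    return np.round(c,1),round(a,1),round(b,1),round((ang+90)%180-90,1)
def used(w,p,box=((.38,.57),(-.22,.16))):
    z=w[...,2]; m=(z>.046)&(z<.068)&(w[...,0]>box[0][0])&(w[...,0]<box[0][1])&(w[...,1]>box[1][0])&(w[...,1]<box[1][1])
    n,L,st,_=cv2.connectedComponentsWithStats(m.astype(np.uint8),connectivity=4)
    for i in range(1,n):
        if st[i,4]>25: print("part",*rect(w[L==i][:,:2]),"z",np.median(w[L==i][:,2]).round(4),"px",st[i,:4],"rgb",np.median(p[L==i],0))
E
python3 - <<'E'
from h import *
import pickle
D=pickle.load(open("d0.pkl","rb"))
p,w=D["top"]; z=w[...,2]
used(w,p)
m=(z>.022)&(z<.038)&(w[...,0]>.35)&(w[...,0]<.75)&(w[...,1]>-.25)&(w[...,1]<.16)
n,L,st,_=cv2.connectedComponentsWithStats(m.astype(np.uint8))
i=1+st[1:,4].argmax(); print("deck",rect(w[L==i][:,:2]))
m=(z>.06)&(z<.1)&(w[...,0]>.38)&(w[...,0]<.64)&(w[...,1]<-.28)
print("bin",rect(w[m][:,:2]),z[m].max())
m=(z>.045)&(z<.065)&(w[...,1]>.2)&(w[...,1]<.45)&(w[...,0]>.35)&(w[...,0]<.7)
n,L,st,_=cv2.connectedComponentsWithStats(m.astype(np.uint8))
for i in range(1,n):
    if st[i,4]>25: print("cov",rect(w[L==i][:,:2]),np.median(z[L==i]),np.median(p[L==i],0),st[i,:4])
c=cv2.resize(p[190:320,110:220],None,fx=4.5,fy=4.5,interpolation=cv2.INTER_CUBIC)
q,_=D["side"]; c2=cv2.resize(q[300:420,190:400],None,fx=1.9,fy=1.9); 
c=np.clip(c*1.3,0,255).astype(np.uint8)
save("pics/cov.png",c); print(c.shape)
E
```

```text
part [519.5  48.9] 60.6 25.5 46.6 z 0.0529 px [255 246  22  22] rgb [118.5  20.   14. ]
part [513.3 -51.7] 58.5 25.8 6.9 z 0.0512 px [297 249  11  22] rgb [101.  64.  27.]
part [ 509.5 -155. ] 62.1 26.8 -76.2 z 0.053 px [329 255  24  14] rgb [ 15.   56.  115.5]
part [443.6  11.6] 60.9 26.2 -29.8 z 0.0522 px [271 274  16  22] rgb [102.  65.  29.]
part [445.2  95.9] 27.6 25.4 29.0 z 0.0516 px [242 278  11  11] rgb [16. 85. 37.]
part [430.6 -96.2] 61.4 27.0 64.3 z 0.0531 px [307 282  24  18] rgb [27. 27. 27.]
deck (array([537. , -31.7]), 320.6, 281.6, 85.7)
bin (array([ 506.5, -394.5]), 161.7, 132.8, -13.9) 0.09247290577017064
cov (array([637.6, 397.5]), 55.0, 54.4, -19.3) 0.053580236096763566 [121.   3.   0.] [129 199  25  24]
cov (array([629.4, 276.6]), 54.4, 54.1, -23.0) 0.053353126290379964 [121.   5.   1.] [172 202  26  26]
cov (array([531.7, 366.2]), 55.8, 54.2, 71.9) 0.05338597539777049 [120.   4.   0.] [137 237  26  25]
cov (array([525. , 257.8]), 54.9, 53.7, -29.2) 0.05327508882642949 [70. 71. 71.] [176 239  27  27]
cov (array([400.5, 360.4]), 55.0, 53.4, -44.6) 0.05336739329924145 [68. 69. 69.] [134 283  28  28]
(585, 495, 3)
```

View pics/cov.png

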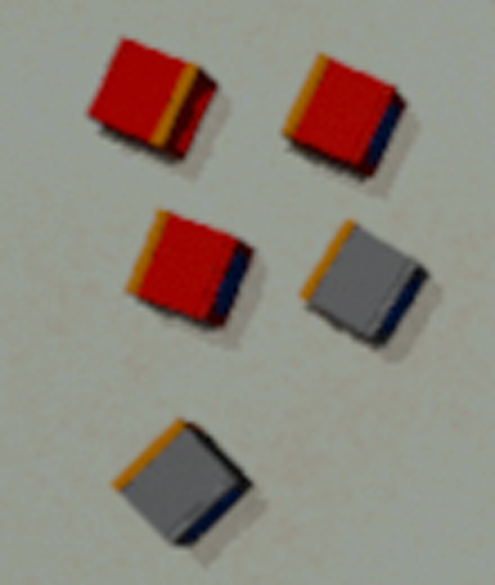

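```bash
cat > plan.py <<'E'
import numpy as np, sys, json
from rig import bot
# usage: plan.py "x y z psi grip [n]" ...  (mm, deg, %)  n = hold rows of zero shift after
s=bot.read_state(); R=np.array(s["tcp_rot"]); P=np.array(s["position"])*1000
psi=np.degrees(np.arctan2(R[1,1],R[0,1]))
print("now",P.round(1),"psi",round(psi,1),"open",round(s["opening"],3),"t",s["time_s"])
rows=[]
for a in sys.argv[1:]:
    f=[float(v) for v in a.split()]; T=np.array(f[:3]); tp=f[3]; g=int(f[4]); h=int(f[5]) if len(f)>5 else 0
    mx=f[6] if len(f)>6 else 40
    d=T-P; dp=(tp-psi+180)%360-180
    if len(f)>7 and f[7]: dp=tp-psi
    n=int(max(1,np.ceil(np.linalg.norm(d)/mx),np.ceil(abs(dp)/5.8)))
    if np.linalg.norm(d)<.6 and abs(dp)<.4: n=0
    for k in range(n):
        c,q=np.cos(np.radians(psi)),np.sin(np.radians(psi))
        st=(T-P)/(n-k); loc=np.array([st@[-q,c,0],st@[c,q,0],-st[2]]).round(0 if n>1 else 1)
        r=round(-np.radians((tp-psi))/(n-k),3)
        if abs(r)>.12: r=round(-np.radians(dp)/(n-k),3)
        P=P+np.array([-q,c,0])*loc[0]+np.array([c,q,0])*loc[1]-np.array([0,0,1])*loc[2]
        psi-=np.degrees(r); rows.append(([*map(float,loc)],r,g))
    for _ in range(h): rows.append(([0,0,0],0,g))
for i in range(0,len(rows),5):
    print("[" + ",".join('{"xyz":[%g,%g,%g],"roll":%g,"grip":%d}'%(*x,r,g) for x,r,g in rows[i:i+5])+"]")
E
python3 plan.py "444 12 120 60 60 1"
```

```text
now [216.5 586.2 222.6] psi 69.7 open 0.998 t 1.2
[{"xyz":[-26,-29,6],"roll":0.011,"grip":60},{"xyz":[-26,-28,6],"roll":0.011,"grip":60},{"xyz":[-26,-28,6],"roll":0.011,"grip":60},{"xyz":[-27,-28,7],"roll":0.011,"grip":60},{"xyz":[-27,-28,6],"roll":0.01,"grip":60}]
[{"xyz":[-27,-27,7],"roll":0.011,"grip":60},{"xyz":[-28,-27,6],"roll":0.01,"grip":60},{"xyz":[-28,-27,7],"roll":0.011,"grip":60},{"xyz":[-28,-26,6],"roll":0.01,"grip":60},{"xyz":[-28,-26,7],"roll":0.011,"grip":60}]
[{"xyz":[-29,-26,6],"roll":0.01,"grip":60},{"xyz":[-29,-26,7],"roll":0.011,"grip":60},{"xyz":[-29,-25,6],"roll":0.01,"grip":60},{"xyz":[-30,-25,7],"roll":0.011,"grip":60},{"xyz":[-30,-25,6],"roll":0.01,"grip":60}]
[{"xyz":[-29,-24,7],"roll":0.011,"grip":60},{"xyz":[0,0,0],"roll":0,"grip":60}]
```

Emit:
{"op": "move_arm", "data": {"increments": [{"xyz": [-26, -29, 6], "roll": 0.01, "grip": 60}, {"xyz": [-26, -28, 6], "roll": 0.01, "grip": 60}, {"xyz": [-26, -28, 6], "roll": 0.01, "grip": 60}, {"xyz": [-27, -28, 7], "roll": 0.01, "grip": 60}, {"xyz": [-27, -28, 6], "roll": 0.01, "grip": 60}]}}

```text
time_s: 1.62
position: [0.2882, 0.4054, 0.1914]
tcp_rot: [[-0.92, 0.392, 0.001], [0.392, 0.92, 0.0], [-0.0, 0.001, -1.0]]
force: [0.9, -0.0, 0.1]
opening: 0.706
grasp_force: 0.0
```

Emit:
{"op": "move_arm", "data": {"increments": [{"xyz": [-27, -27, 7], "roll": 0.01, "grip": 60}, {"xyz": [-28, -27, 6], "roll": 0.01, "grip": 60}, {"xyz": [-28, -27, 7], "roll": 0.01, "grip": 60}, {"xyz": [-28, -26, 6], "roll": 0.01, "grip": 60}, {"xyz": [-28, -26, 7], "roll": 0.01, "grip": 60}]}}

```text
time_s: 2.03
position: [0.3607, 0.2269, 0.1587]
tcp_rot: [[-0.899, 0.438, 0.001], [0.438, 0.899, 0.0], [-0.001, 0.001, -1.0]]
force: [-0.6, -0.1, -0.6]
opening: 0.599
grasp_force: 0.0
```

Emit:
{"op": "move_arm", "data": {"increments": [{"xyz": [-29, -26, 6], "roll": 0.01, "grip": 60}, {"xyz": [-29, -26, 7], "roll": 0.01, "grip": 60}, {"xyz": [-29, -25, 6], "roll": 0.01, "grip": 60}, {"xyz": [-30, -25, 7], "roll": 0.01, "grip": 60}, {"xyz": [-30, -25, 6], "roll": 0.01, "grip": 60}]}}

```text
time_s: 2.45
position: [0.4336, 0.0463, 0.1265]
tcp_rot: [[-0.875, 0.483, 0.001], [0.483, 0.875, -0.0], [-0.001, 0.0, -1.0]]
force: [1.4, -0.1, 0.4]
opening: 0.6
grasp_force: 0.0
```

Emit:
{"op": "move_arm", "data": {"increments": [{"xyz": [-29, -24, 7], "roll": 0.01, "grip": 60}, {"xyz": [0, 0, 0], "roll": 0, "grip": 60}, {"xyz": [0, 0, 0], "roll": 0, "grip": 60}]}}

```text
time_s: 2.7
position: [0.4478, 0.0112, 0.1193]
tcp_rot: [[-0.869, 0.496, 0.001], [0.496, 0.869, -0.0], [-0.001, 0.0, -1.0]]
force: [-0.0, 0.1, -0.1]
opening: 0.599
grasp_force: 0.0
```

```bash
python3 plan.py "444 12 120 60 60" "444 12 34 60 60 2" "444 12 34 60 20 3" "444 12 150 60 20" "535 -380 150 14 20 1" "535 -380 78 14 20 1" "535 -380 78 14 55 3"  "535 -380 130 14 55"  "509.5 -155 130 14 55 1"
```

```text
now [447.8  11.2 119.3] psi 60.3 open 0.599 t 2.7
[{"xyz":[3.7,-1.2,-0.7],"roll":0.005,"grip":60},{"xyz":[-0,-0,29],"roll":0,"grip":60},{"xyz":[-0,-0,29],"roll":0,"grip":60},{"xyz":[-0,-0,28],"roll":0,"grip":60},{"xyz":[0,0,0],"roll":0,"grip":60}]
[{"xyz":[0,0,0],"roll":0,"grip":60},{"xyz":[0,0,0],"roll":0,"grip":20},{"xyz":[0,0,0],"roll":0,"grip":20},{"xyz":[0,0,0],"roll":0,"grip":20},{"xyz":[-0,-0,-39],"roll":0,"grip":20}]
[{"xyz":[-0,-0,-38],"roll":0,"grip":20},{"xyz":[-0,-0,-39],"roll":0,"grip":20},{"xyz":[-25,-27,0],"roll":0.073,"grip":20},{"xyz":[-27,-25,0],"roll":0.073,"grip":20},{"xyz":[-29,-23,0],"roll":0.073,"grip":20}]
[{"xyz":[-30,-21,0],"roll":0.073,"grip":20},{"xyz":[-32,-18,0],"roll":0.073,"grip":20},{"xyz":[-33,-16,0],"roll":0.073,"grip":20},{"xyz":[-34,-14,0],"roll":0.073,"grip":20},{"xyz":[-35,-11,0],"roll":0.073,"grip":20}]
[{"xyz":[-35,-8,0],"roll":0.073,"grip":20},{"xyz":[-36,-6,0],"roll":0.073,"grip":20},{"xyz":[-36,-3,0],"roll":0.073,"grip":20},{"xyz":[0,0,0],"roll":0,"grip":20},{"xyz":[0,-0,36],"roll":0,"grip":20}]
[{"xyz":[0,-0,36],"roll":0,"grip":20},{"xyz":[0,0,0],"roll":0,"grip":20},{"xyz":[0,0,0],"roll":0,"grip":55},{"xyz":[0,0,0],"roll":0,"grip":55},{"xyz":[0,0,0],"roll":0,"grip":55}]
[{"xyz":[0,-0,-26],"roll":0,"grip":55},{"xyz":[0,-0,-26],"roll":0,"grip":55},{"xyz":[37,5,0],"roll":0,"grip":55},{"xyz":[38,5,0],"roll":0,"grip":55},{"xyz":[37,5,0],"roll":0,"grip":55}]
[{"xyz":[38,5,0],"roll":0,"grip":55},{"xyz":[37,5,0],"roll":0,"grip":55},{"xyz":[38,4,0],"roll":0,"grip":55},{"xyz":[0,0,0],"roll":0,"grip":55}]
```

Emit:
{"op": "move_arm", "data": {"increments": [{"xyz": [3.7, -1.2, 0], "roll": 0.005, "grip": 60}, {"xyz": [0, 0, 29], "roll": 0, "grip": 60}, {"xyz": [0, 0, 29], "roll": 0, "grip": 60}, {"xyz": [0, 0, 27], "roll": 0, "grip": 60}, {"xyz": [0, 0, 0], "roll": 0, "grip": 60}]}}

```text
time_s: 3.12
position: [0.4404, 0.016, 0.032]
tcp_rot: [[-0.87, 0.494, -0.006], [0.494, 0.87, 0.001], [0.006, -0.002, -1.0]]
force: [-1.3, 0.3, -0.1]
opening: 0.601
grasp_force: 0.0
```

Emit:
{"op": "move_arm", "data": {"increments": [{"xyz": [0, 0, 0], "roll": 0, "grip": 10}, {"xyz": [0, 0, 0], "roll": 0, "grip": 10}, {"xyz": [0, 0, 0], "roll": 0, "grip": 10}, {"xyz": [0, 0, 0], "roll": 0, "grip": 10}, {"xyz": [0, 0, -39], "roll": 0, "grip": 10}]}}

```text
time_s: 3.53
position: [0.4386, 0.0149, 0.0681]
tcp_rot: [[-0.868, 0.496, -0.016], [0.496, 0.868, 0.004], [0.015, -0.005, -1.0]]
force: [-0.4, 0.6, -1.1]
opening: 0.309
grasp_force: 0.0
```

Emit:
{"op": "move_arm", "data": {"increments": [{"xyz": [0, 0, -38], "roll": 0, "grip": 10}, {"xyz": [0, 0, -39], "roll": 0, "grip": 10}, {"xyz": [-25, -27, 0], "roll": 0.073, "grip": 10}, {"xyz": [-27, -25, 0], "roll": 0.073, "grip": 10}, {"xyz": [-29, -23, 0], "roll": 0.073, "grip": 10}]}}

```text
time_s: 3.95
position: [0.4689, -0.0944, 0.1531]
tcp_rot: [[-0.739, 0.674, 0.004], [0.674, 0.739, -0.002], [-0.004, 0.001, -1.0]]
force: [0.9, 0.2, -0.5]
opening: 0.105
grasp_force: 0.0
```

Emit:
{"op": "move_arm", "data": {"increments": [{"xyz": [-30, -21, 0], "roll": 0.073, "grip": 10}, {"xyz": [-32, -18, 0], "roll": 0.073, "grip": 10}, {"xyz": [-33, -16, 0], "roll": 0.073, "grip": 10}, {"xyz": [-34, -14, 0], "roll": 0.073, "grip": 10}, {"xyz": [-35, -11, 0], "roll": 0.073, "grip": 10}]}}

```text
time_s: 4.37
position: [0.5104, -0.2738, 0.1519]
tcp_rot: [[-0.447, 0.894, 0.001], [0.894, 0.447, -0.001], [-0.001, 0.001, -1.0]]
force: [1.7, 0.8, 0.1]
opening: 0.101
grasp_force: 0.0
```

Emit:
{"op": "move_arm", "data": {"increments": [{"xyz": [-35, -8, 0], "roll": 0.073, "grip": 10}, {"xyz": [-36, -6, 0], "roll": 0.073, "grip": 10}, {"xyz": [-36, -3, 0], "roll": 0.073, "grip": 10}, {"xyz": [0, 0, 0], "roll": 0, "grip": 10}, {"xyz": [0, 0, 36], "roll": 0, "grip": 10}]}}

```text
time_s: 4.78
position: [0.5406, -0.3844, 0.1224]
tcp_rot: [[-0.244, 0.97, 0.013], [0.97, 0.244, -0.013], [-0.016, 0.01, -1.0]]
force: [1.5, -1.1, -0.2]
opening: 0.103
grasp_force: 0.0
```

Emit:
{"op": "move_arm", "data": {"increments": [{"xyz": [0, 0, 36], "roll": 0, "grip": 10}, {"xyz": [0, 0, 0], "roll": 0, "grip": 10}, {"xyz": [0, 0, 0], "roll": 0, "grip": 55}, {"xyz": [0, 0, 0], "roll": 0, "grip": 55}, {"xyz": [0, 0, 0], "roll": 0, "grip": 55}]}}

```text
time_s: 5.2
position: [0.5375, -0.3785, 0.0815]
tcp_rot: [[-0.247, 0.969, 0.003], [0.969, 0.247, -0.003], [-0.004, 0.003, -1.0]]
force: [0.2, -0.3, -0.3]
opening: 0.244
grasp_force: 0.0
```

Emit:
{"op": "move_arm", "data": {"increments": [{"xyz": [0, 0, -26], "roll": 0, "grip": 55}, {"xyz": [0, 0, -26], "roll": 0, "grip": 55}, {"xyz": [37, 5, 0], "roll": 0, "grip": 55}, {"xyz": [38, 5, 0], "roll": 0, "grip": 55}, {"xyz": [37, 5, 0], "roll": 0, "grip": 55}]}}

```text
time_s: 5.62
position: [0.5241, -0.2654, 0.134]
tcp_rot: [[-0.245, 0.969, 0.005], [0.969, 0.245, -0.004], [-0.005, 0.004, -1.0]]
force: [-0.0, 1.5, -0.9]
opening: 0.532
grasp_force: 0.0
```

Emit:
{"op": "move_arm", "data": {"increments": [{"xyz": [38, 5, 0], "roll": 0, "grip": 55}, {"xyz": [37, 5, 0], "roll": 0, "grip": 55}, {"xyz": [38, 4, 0], "roll": 0, "grip": 55}, {"xyz": [0, 0, 0], "roll": 0, "grip": 55}, {"xyz": [0, 0, 0], "roll": 0, "grip": 55}]}}

```text
time_s: 6.03
position: [0.5094, -0.1507, 0.1329]
tcp_rot: [[-0.25, 0.968, 0.003], [0.968, 0.25, -0.002], [-0.003, 0.003, -1.0]]
force: [-0.1, -1.4, -0.3]
opening: 0.547
grasp_force: 0.0
```

```bash
python3 -c "
from h import *
p,d,w=cap('top');used(w,p)
p,d,w=cap('side');save('pics/s1.png',p);used(w,p)"; python3 plan.py "509.5 -155 120 14 55" "509.5 -155 34 14 55 1" "509.5 -155 34 14 10 4" "509.5 -155 150 14 10" "475 -385 150 -26 10 1" "475 -385 78 -26 10 1" "475 -385 78 -26 55 3"  "475 -385 130 -26 55"  "430.5 -96.5 120 -26 55 2"
```

```text
part [519.4  48.8] 60.6 25.4 46.4 z 0.053 px [255 246  22  22] rgb [138.  26.  18.]
part [513.7 -51.6] 61.3 25.7 6.9 z 0.0526 px [297 248  11  23] rgb [102.   71.5  30.5]
part [462.9  -0.8] 23.9 16.3 55.8 z 0.051 px [278 274   9   8] rgb [96.5 65.5 28. ]
part [ 511.4 -157.3] 65.0 26.6 -76.0 z 0.0546 px [314 175  14  19] rgb [57. 68. 96.]
part [432.4 -98.8] 63.1 27.3 64.4 z 0.0545 px [341 192  20  20] rgb [56. 55. 53.]
part [514.6 -53.4] 61.2 27.1 5.9 z 0.0535 px [303 206  27  11] rgb [128.  97.  75.]
part [446.    9.1] 62.4 28.3 -32.2 z 0.0536 px [332 225  27  18] rgb [138. 104.  83.]
part [520.8  47.3] 62.7 26.2 45.3 z 0.0544 px [296 232  28  21] rgb [192.  67.  60.]
part [447.   93.6] 28.2 25.4 53.3 z 0.0523 px [337 256  14  12] rgb [ 67. 137.  81.]
now [ 510.6 -153.5  132.5] psi 14.3 open 0.55 t 6.1333
[{"xyz":[-1.2,-1.4,12.5],"roll":0.005,"grip":55},{"xyz":[0,0,29],"roll":0,"grip":55},{"xyz":[0,0,28],"roll":0,"grip":55},{"xyz":[0,0,29],"roll":0,"grip":55},{"xyz":[0,0,0],"roll":0,"grip":55}]
[{"xyz":[0,0,0],"roll":0,"grip":10},{"xyz":[0,0,0],"roll":0,"grip":10},{"xyz":[0,0,0],"rol
[... 463 characters left out ...]
[0,0,0],"roll":0,"grip":10}]
[{"xyz":[0,-0,36],"roll":0,"grip":10},{"xyz":[0,-0,36],"roll":0,"grip":10},{"xyz":[0,0,0],"roll":0,"grip":10},{"xyz":[0,0,0],"roll":0,"grip":55},{"xyz":[0,0,0],"roll":0,"grip":55}]
[{"xyz":[0,0,0],"roll":0,"grip":55},{"xyz":[0,-0,-26],"roll":0,"grip":55},{"xyz":[0,-0,-26],"roll":0,"grip":55},{"xyz":[30,-21,1],"roll":0,"grip":55},{"xyz":[30,-21,1],"roll":0,"grip":55}]
[{"xyz":[30,-21,1],"roll":0,"grip":55},{"xyz":[30,-21,1],"roll":0,"grip":55},{"xyz":[30,-21,1],"roll":0,"grip":55},{"xyz":[30,-21,2],"roll":0,"grip":55},{"xyz":[30,-20,1],"roll":0,"grip":55}]
[{"xyz":[30,-21,2],"roll":0,"grip":55},{"xyz":[0,0,0],"roll":0,"grip":55},{"xyz":[0,0,0],"roll":0,"grip":55}]
```

Emit:
{"op": "move_arm", "data": {"increments": [{"xyz": [-1.2, -1.4, 12.5], "roll": 0.005, "grip": 50}, {"xyz": [0, 0, 29], "roll": 0, "grip": 50}, {"xyz": [0, 0, 28], "roll": 0, "grip": 50}, {"xyz": [0, 0, 29], "roll": 0, "grip": 50}, {"xyz": [0, 0, 0], "roll": 0, "grip": 50}]}}

```text
time_s: 6.55
position: [0.5102, -0.1572, 0.0314]
tcp_rot: [[-0.239, 0.971, 0.004], [0.971, 0.239, -0.003], [-0.003, 0.003, -1.0]]
force: [-0.4, -0.5, -0.3]
opening: 0.502
grasp_force: 0.0
```

Emit:
{"op": "move_arm", "data": {"increments": [{"xyz": [0, 0, 0], "roll": 0, "grip": 10}, {"xyz": [0, 0, 0], "roll": 0, "grip": 10}, {"xyz": [0, 0, 0], "roll": 0, "grip": 10}, {"xyz": [0, 0, 0], "roll": 0, "grip": 10}, {"xyz": [0, 0, 0], "roll": 0, "grip": 10}]}}

```text
time_s: 6.97
position: [0.508, -0.1545, 0.0324]
tcp_rot: [[-0.241, 0.97, 0.001], [0.97, 0.241, -0.001], [-0.001, 0.001, -1.0]]
force: [-0.2, -0.6, 0.5]
opening: 0.296
grasp_force: 30.0
```

Emit:
{"op": "move_arm", "data": {"increments": [{"xyz": [0, 0, 0], "roll": 0, "grip": 10}, {"xyz": [0, 0, 0], "roll": 0, "grip": 10}, {"xyz": [0, 0, -20], "roll": 0, "grip": 10}, {"xyz": [0, 0, -30], "roll": 0, "grip": 10}, {"xyz": [0, 0, -35], "roll": 0, "grip": 10}]}}

```text
time_s: 7.38
position: [0.506, -0.1529, 0.1164]
tcp_rot: [[-0.241, 0.97, -0.005], [0.97, 0.242, 0.003], [0.004, -0.004, -1.0]]
force: [0.5, -0.2, -0.8]
opening: 0.299
grasp_force: 30.0
```

```bash
python3 -c "
from h import *
s=bot.read_state();print(s['position'],s['opening'],s['grasp_force'])"; python3 plan.py  "510 -155 150 14 10" "475 -385 150 -26 10 1" "475 -385 78 -26 10 1" "475 -385 78 -26 55 3"  "475 -385 130 -26 55"  "432 -97 120 -26 50 2"
```

```text
[ 0.50600376 -0.15288081  0.11637306] 0.29880252137229213 29.99995303864125
now [ 506.  -152.9  116.4] psi 14.0 open 0.299 t 7.3833
[{"xyz":[-3,3.4,-33.6],"roll":-0,"grip":10},{"xyz":[-31,-13,-0],"roll":0.1,"grip":10},{"xyz":[-32,-10,-0],"roll":0.1,"grip":10},{"xyz":[-32,-6,-0],"roll":0.1,"grip":10},{"xyz":[-33,-3,-0],"roll":0.099,"grip":10}]
[{"xyz":[-33,0,-0],"roll":0.1,"grip":10},{"xyz":[-33,3,-0],"roll":0.099,"grip":10},{"xyz":[-33,7,-0],"roll":0.1,"grip":10},{"xyz":[0,0,0],"roll":0,"grip":10},{"xyz":[0,0,36],"roll":-0,"grip":10}]
[{"xyz":[0,0,36],"roll":-0,"grip":10},{"xyz":[0,0,0],"roll":0,"grip":10},{"xyz":[0,0,0],"roll":0,"grip":55},{"xyz":[0,0,0],"roll":0,"grip":55},{"xyz":[0,0,0],"roll":0,"grip":55}]
[{"xyz":[0,0,-26],"roll":-0,"grip":55},{"xyz":[0,0,-26],"roll":-0,"grip":55},{"xyz":[30,-21,1],"roll":-0,"grip":50},{"xyz":[30,-21,1],"roll":-0,"grip":50},{"xyz":[30,-20,1],"roll":-0,"grip":50}]
[{"xyz":[30,-21,1],"roll":-0,"grip":50},{"xyz":[30,-20,1],"roll":-0,"grip":50},{"xyz":[30,-21,2],"roll":-0,"grip":50},{"xyz":[30,-20,1],"roll":-0,"grip":50},{"xyz":[30,-21,2],"roll":-0,"grip":50}]
[{"xyz":[0,0,0],"roll":0,"grip":50},{"xyz":[0,0,0],"roll":0,"grip":50}]
```

Emit:
{"op": "move_arm", "data": {"increments": [{"xyz": [-3, 3, -33], "roll": 0, "grip": 10}, {"xyz": [-31, -13, 0], "roll": 0.1, "grip": 10}, {"xyz": [-32, -10, 0], "roll": 0.1, "grip": 10}, {"xyz": [-32, -6, 0], "roll": 0.1, "grip": 10}, {"xyz": [-33, -3, 0], "roll": 0.1, "grip": 10}]}}

```text
time_s: 7.8
position: [0.4911, -0.288, 0.1504]
tcp_rot: [[0.159, 0.987, 0.0], [0.987, -0.159, 0.0], [0.0, 0.0, -1.0]]
force: [-0.1, -0.8, -0.5]
opening: 0.294
grasp_force: 30.0
```

Emit:
{"op": "move_arm", "data": {"increments": [{"xyz": [-33, 0, 0], "roll": 0.1, "grip": 10}, {"xyz": [-33, 3, 0], "roll": 0.1, "grip": 10}, {"xyz": [-33, 7, 0], "roll": 0.1, "grip": 10}, {"xyz": [0, 0, 0], "roll": 0, "grip": 10}, {"xyz": [0, 0, 36], "roll": 0, "grip": 10}]}}

```text
time_s: 8.22
position: [0.4793, -0.3925, 0.1198]
tcp_rot: [[0.443, 0.897, 0.011], [0.897, -0.443, -0.012], [-0.006, 0.015, -1.0]]
force: [0.6, -1.4, -0.7]
opening: 0.297
grasp_force: 30.0
```

Emit:
{"op": "move_arm", "data": {"increments": [{"xyz": [0, 0, 36], "roll": 0, "grip": 10}, {"xyz": [0, 0, 0], "roll": 0, "grip": 10}, {"xyz": [0, 0, 0], "roll": 0, "grip": 55}, {"xyz": [0, 0, 0], "roll": 0, "grip": 55}, {"xyz": [0, 0, 0], "roll": 0, "grip": 55}]}}

```text
time_s: 8.63
position: [0.4773, -0.387, 0.0804]
tcp_rot: [[0.44, 0.898, 0.003], [0.898, -0.44, -0.003], [-0.002, 0.004, -1.0]]
force: [0.8, -0.7, 0.5]
opening: 0.443
grasp_force: 0.0
```

Emit:
{"op": "move_arm", "data": {"increments": [{"xyz": [0, 0, -26], "roll": 0, "grip": 55}, {"xyz": [0, 0, -26], "roll": 0, "grip": 55}, {"xyz": [30, -21, 1], "roll": 0, "grip": 50}, {"xyz": [30, -21, 1], "roll": 0, "grip": 50}, {"xyz": [30, -20, 1], "roll": 0, "grip": 50}]}}

```text
time_s: 9.05
position: [0.4609, -0.2781, 0.1302]
tcp_rot: [[0.441, 0.897, 0.005], [0.897, -0.441, -0.004], [-0.002, 0.006, -1.0]]
force: [0.3, 0.7, 0.1]
opening: 0.503
grasp_force: 0.0
```

Emit:
{"op": "move_arm", "data": {"increments": [{"xyz": [30, -21, 1], "roll": 0, "grip": 50}, {"xyz": [30, -20, 1], "roll": 0, "grip": 50}, {"xyz": [30, -21, 2], "roll": 0, "grip": 50}, {"xyz": [30, -20, 1], "roll": 0, "grip": 50}, {"xyz": [30, -21, 2], "roll": 0, "grip": 50}]}}

```text
time_s: 9.47
position: [0.4348, -0.0971, 0.1224]
tcp_rot: [[0.44, 0.898, 0.006], [0.898, -0.44, -0.003], [0.0, 0.006, -1.0]]
force: [0.2, -1.1, -0.5]
opening: 0.497
grasp_force: 0.0
```

Emit:
{"op": "move_arm", "data": {"increments": [{"xyz": [0, 0, 0], "roll": 0, "grip": 50}, {"xyz": [0, 0, 0], "roll": 0, "grip": 50}, {"xyz": [0, 0, 0], "roll": 0, "grip": 50}]}}

```text
time_s: 9.72
position: [0.4354, -0.0987, 0.1217]
tcp_rot: [[0.439, 0.898, 0.005], [0.898, -0.439, -0.003], [-0.0, 0.006, -1.0]]
force: [-0.1, 0.2, -0.2]
opening: 0.503
grasp_force: 0.0
```

```bash
python3 plan.py  "432 -97.5 120 -26 50" "432 -97.5 34 -26 50 1" "432 -97.5 34 -26 10 7" "432 -97.5 150 -26 10" "535 -405 150 -44 10 1" "535 -405 78 -44 10 1" "535 -405 78 -44 55 3"  "535 -405 130 -44 55"  "519.5 48 120 -44 50 3"
```

```text
now [435.4 -98.7 121.7] psi -26.1 open 0.503 t 9.7167
[{"xyz":[-0.4,-3.6,1.7],"roll":-0.001,"grip":50},{"xyz":[0,-0,29],"roll":0,"grip":50},{"xyz":[0,-0,29],"roll":0,"grip":50},{"xyz":[0,-0,28],"roll":0,"grip":50},{"xyz":[0,0,0],"roll":0,"grip":50}]
[{"xyz":[0,0,0],"roll":0,"grip":10},{"xyz":[0,0,0],"roll":0,"grip":10},{"xyz":[0,0,0],"roll":0,"grip":10},{"xyz":[0,0,0],"roll":0,"grip":10},{"xyz":[0,0,0],"roll":0,"grip":10}]
[{"xyz":[0,0,0],"roll":0,"grip":10},{"xyz":[0,0,0],"roll":0,"grip":10},{"xyz":[0,-0,-39],"roll":0,"grip":10},{"xyz":[0,-0,-38],"roll":0,"grip":10},{"xyz":[0,-0,-39],"roll":0,"grip":10}]
[{"xyz":[-26,25,0],"roll":0.035,"grip":10},{"xyz":[-25,26,0],"roll":0.035,"grip":10},{"xyz":[-24,27,0],"roll":0.035,"grip":10},{"xyz":[-23,28,0],"roll":0.035,"grip":10},{"xyz":[-22,29,0],"roll":0.035,"grip":10}]
[{"xyz":[-21,29,0],"roll":0.035,"grip":10},{"xyz":[-20,30,0],"roll":0.035,"grip":10},{"xyz":[-18,31,0],"roll":0.035,"grip":10},{"xyz":[-17,31,0],"roll":0.034,"grip":10},{"xyz":[0,0,0],"roll":0,"grip":10}]
[{"xyz":[-0,0,36],"roll":0,"grip":10},{"xyz":[-0,0,36],"roll":0,"grip":10},{"xyz":[0,0,0],"roll":0,"grip":10},{"xyz":[0,0,0],"roll":0,"grip":55},{"xyz":[0,0,0],"roll":0,"grip":55}]
[{"xyz":[0,0,0],"roll":0,"grip":55},{"xyz":[-0,0,-26],"roll":0,"grip":55},{"xyz":[-0,0,-26],"roll":0,"grip":55},{"xyz":[26,-27,1],"roll":0,"grip":50},{"xyz":[26,-27,1],"roll":0,"grip":50}]
[{"xyz":[26,-27,1],"roll":0,"grip":50},{"xyz":[26,-27,1],"roll":0,"grip":50},{"xyz":[26,-27,1],"roll":0,"grip":50},{"xyz":[26,-27,1],"roll":0,"grip":50},{"xyz":[26,-27,1],"roll":0,"grip":50}]
[{"xyz":[27,-27,1],"roll":0,"grip":50},{"xyz":[26,-27,1],"roll":0,"grip":50},{"xyz":[27,-28,0],"roll":0,"grip":50},{"xyz":[26,-27,1],"roll":0,"grip":50},{"xyz":[27,-28,0],"roll":0,"grip":50}]
[{"xyz":[0,0,0],"roll":0,"grip":50},{"xyz":[0,0,0],"roll":0,"grip":50},{"xyz":[0,0,0],"roll":0,"grip":50}]
```

Emit:
{"op": "move_arm", "data": {"increments": [{"xyz": [0, -3.6, 2], "roll": 0, "grip": 50}, {"xyz": [0, 0, 29], "roll": 0, "grip": 50}, {"xyz": [0, 0, 29], "roll": 0, "grip": 50}, {"xyz": [0, 0, 28], "roll": 0, "grip": 50}, {"xyz": [0, 0, 0], "roll": 0, "grip": 50}]}}

```text
time_s: 10.13
position: [0.4328, -0.0993, 0.0311]
tcp_rot: [[0.442, 0.897, 0.004], [0.897, -0.442, -0.003], [-0.0, 0.005, -1.0]]
force: [0.4, -0.5, 0.9]
opening: 0.502
grasp_force: 0.0
```

Emit:
{"op": "move_arm", "data": {"increments": [{"xyz": [0, 0, 0], "roll": 0, "grip": 10}, {"xyz": [0, 0, 0], "roll": 0, "grip": 10}, {"xyz": [0, 0, 0], "roll": 0, "grip": 10}, {"xyz": [0, 0, 0], "roll": 0, "grip": 10}, {"xyz": [0, 0, 0], "roll": 0, "grip": 10}]}}

```text
time_s: 10.55
position: [0.4304, -0.0967, 0.0322]
tcp_rot: [[0.441, 0.898, 0.0], [0.898, -0.441, -0.0], [-0.0, 0.0, -1.0]]
force: [-0.4, -0.6, -0.4]
opening: 0.296
grasp_force: 30.0
```

Emit:
{"op": "move_arm", "data": {"increments": [{"xyz": [0, 0, 0], "roll": 0, "grip": 10}, {"xyz": [0, 0, 0], "roll": 0, "grip": 10}, {"xyz": [0, 0, -39], "roll": 0, "grip": 10}, {"xyz": [0, 0, -38], "roll": 0, "grip": 10}, {"xyz": [0, 0, -39], "roll": 0, "grip": 10}]}}

```text
time_s: 10.97
position: [0.4291, -0.0957, 0.1481]
tcp_rot: [[0.44, 0.898, -0.004], [0.898, -0.44, 0.002], [0.0, -0.005, -1.0]]
force: [1.3, 0.3, -0.3]
opening: 0.297
grasp_force: 30.0
```

Emit:
{"op": "move_arm", "data": {"increments": [{"xyz": [-26, 25, 0], "roll": 0.035, "grip": 10}, {"xyz": [-25, 26, 0], "roll": 0.035, "grip": 10}, {"xyz": [-24, 27, 0], "roll": 0.035, "grip": 10}, {"xyz": [-23, 28, 0], "roll": 0.035, "grip": 10}, {"xyz": [-22, 29, 0], "roll": 0.035, "grip": 10}]}}

```text
time_s: 11.38
position: [0.4869, -0.2694, 0.1483]
tcp_rot: [[0.591, 0.807, -0.0], [0.807, -0.591, 0.0], [0.0, -0.0, -1.0]]
force: [0.6, -0.3, -0.4]
opening: 0.299
grasp_force: 30.0
```

Emit:
{"op": "move_arm", "data": {"increments": [{"xyz": [-21, 29, 0], "roll": 0.035, "grip": 10}, {"xyz": [-20, 30, 0], "roll": 0.035, "grip": 10}, {"xyz": [-18, 31, 0], "roll": 0.035, "grip": 10}, {"xyz": [-17, 31, 0], "roll": 0.034, "grip": 10}, {"xyz": [0, 0, 0], "roll": 0, "grip": 10}]}}

```text
time_s: 11.8
position: [0.5349, -0.4115, 0.1483]
tcp_rot: [[0.699, 0.715, 0.005], [0.715, -0.699, -0.008], [-0.002, 0.009, -1.0]]
force: [0.7, -0.5, -0.5]
opening: 0.296
grasp_force: 30.0
```

Emit:
{"op": "move_arm", "data": {"increments": [{"xyz": [0, 0, 36], "roll": 0, "grip": 10}, {"xyz": [0, 0, 36], "roll": 0, "grip": 10}, {"xyz": [0, 0, 0], "roll": 0, "grip": 10}, {"xyz": [0, 0, 0], "roll": 0, "grip": 55}, {"xyz": [0, 0, 0], "roll": 0, "grip": 55}]}}

```text
time_s: 12.22
position: [0.5333, -0.4039, 0.0772]
tcp_rot: [[0.696, 0.718, 0.001], [0.718, -0.696, -0.001], [-0.0, 0.002, -1.0]]
force: [1.1, -0.8, 0.2]
opening: 0.375
grasp_force: 0.0
```

Emit:
{"op": "move_arm", "data": {"increments": [{"xyz": [0, 0, 0], "roll": 0, "grip": 55}, {"xyz": [0, 0, -26], "roll": 0, "grip": 55}, {"xyz": [0, 0, -26], "roll": 0, "grip": 55}, {"xyz": [26, -27, 1], "roll": 0, "grip": 50}, {"xyz": [26, -27, 1], "roll": 0, "grip": 50}]}}

```text
time_s: 12.63
position: [0.5329, -0.3322, 0.1314]
tcp_rot: [[0.698, 0.716, 0.009], [0.716, -0.698, -0.008], [0.001, 0.013, -1.0]]
force: [-0.3, 0.5, -0.3]
opening: 0.506
grasp_force: 0.0
```

Emit:
{"op": "move_arm", "data": {"increments": [{"xyz": [26, -27, 1], "roll": 0, "grip": 50}, {"xyz": [26, -27, 1], "roll": 0, "grip": 50}, {"xyz": [26, -27, 1], "roll": 0, "grip": 50}, {"xyz": [26, -27, 1], "roll": 0, "grip": 50}, {"xyz": [26, -27, 1], "roll": 0, "grip": 50}]}}

```text
time_s: 13.05
position: [0.525, -0.1404, 0.1238]
tcp_rot: [[0.696, 0.718, 0.005], [0.718, -0.696, -0.003], [0.002, 0.005, -1.0]]
force: [0.8, 0.8, 0.8]
opening: 0.498
grasp_force: 0.0
```

Emit:
{"op": "move_arm", "data": {"increments": [{"xyz": [27, -27, 1], "roll": 0, "grip": 50}, {"xyz": [26, -27, 1], "roll": 0, "grip": 50}, {"xyz": [27, -28, 0], "roll": 0, "grip": 50}, {"xyz": [26, -27, 1], "roll": 0, "grip": 50}, {"xyz": [27, -28, 0], "roll": 0, "grip": 50}]}}

```text
time_s: 13.47
position: [0.5194, 0.051, 0.1206]
tcp_rot: [[0.696, 0.718, 0.006], [0.718, -0.696, -0.001], [0.003, 0.004, -1.0]]
force: [-0.5, 0.2, 0.4]
opening: 0.498
grasp_force: 0.0
```

Emit:
{"op": "move_arm", "data": {"increments": [{"xyz": [0, 0, 0], "roll": 0, "grip": 50}, {"xyz": [0, 0, 0], "roll": 0, "grip": 50}, {"xyz": [0, 0, 0], "roll": 0, "grip": 50}]}}

```text
time_s: 13.72
position: [0.5194, 0.0494, 0.1199]
tcp_rot: [[0.695, 0.719, 0.004], [0.719, -0.695, -0.001], [0.002, 0.004, -1.0]]
force: [-0.3, -0.0, 0.1]
opening: 0.5
grasp_force: 0.0
```

```bash
python3 -c "
from h import *
p,d,w=cap('side');used(w,p)"; python3 plan.py  "520 48 120 -44 50" "520 48 34 -44 50 1" "520 48 34 -44 10 7" "520 48 150 -44 10" "480 -405 150 -83 10 1" "480 -405 78 -83 10 1" "480 -405 78 -83 55 3"  "480 -405 130 -83 55"  "514 -52 120 -83 50 3"
```

```text
part [526.  -45.4] 25.0 20.1 -30.0 z 0.0536 px [304 207  13  10] rgb [121.  91.  61.]
part [446.    9.6] 61.7 26.8 -28.3 z 0.0534 px [332 225  27  17] rgb [160. 119.  94.]
part [520.9  47.2] 62.0 26.9 44.3 z 0.0545 px [296 232  28  21] rgb [126.  54.  49.]
part [447.2  94.1] 25.8 25.1 58.1 z 0.0522 px [337 256  14  12] rgb [53.  76.5 55. ]
now [519.2  48.6 119.5] psi -44.1 open 0.501 t 13.7667
[{"xyz":[0.1,1,-0.5],"roll":-0.002,"grip":50},{"xyz":[-0,-0,29],"roll":-0,"grip":50},{"xyz":[-0,-0,28],"roll":-0,"grip":50},{"xyz":[-0,-0,29],"roll":-0,"grip":50},{"xyz":[0,0,0],"roll":0,"grip":50}]
[{"xyz":[0,0,0],"roll":0,"grip":10},{"xyz":[0,0,0],"roll":0,"grip":10},{"xyz":[0,0,0],"roll":0,"grip":10},{"xyz":[0,0,0],"roll":0,"grip":10},{"xyz":[0,0,0],"roll":0,"grip":10}]
[{"xyz":[0,0,0],"roll":0,"grip":10},{"xyz":[0,0,0],"roll":0,"grip":10},{"xyz":[-0,-0,-39],"roll":-0,"grip":10},{"xyz":[-0,-0,-39],"roll":-0,"grip":10},{"xyz":[-0,-0,-38],"roll":-0,"grip":10}]
[{"xyz":[-29,24,-0],"roll":0.057,"grip":10},{"xyz":[-28,25,-0],"roll":0.057,"grip":10},{"xyz":[-27,27,-0],"roll":0.057,"grip":10},{"xyz
[... 457 characters left out ...]
,{"xyz":[0,-0,36],"roll":0,"grip":10}]
[{"xyz":[0,0,0],"roll":0,"grip":10},{"xyz":[0,0,0],"roll":0,"grip":55},{"xyz":[0,0,0],"roll":0,"grip":55},{"xyz":[0,0,0],"roll":0,"grip":55},{"xyz":[0,-0,-26],"roll":0,"grip":55}]
[{"xyz":[0,-0,-26],"roll":0,"grip":55},{"xyz":[9,-39,1],"roll":0,"grip":50},{"xyz":[9,-38,1],"roll":0,"grip":50},{"xyz":[8,-39,1],"roll":0,"grip":50},{"xyz":[9,-38,1],"roll":0,"grip":50}]
[{"xyz":[8,-39,1],"roll":0,"grip":50},{"xyz":[9,-38,1],"roll":0,"grip":50},{"xyz":[8,-39,1],"roll":0,"grip":50},{"xyz":[9,-38,1],"roll":0,"grip":50},{"xyz":[8,-39,2],"roll":0,"grip":50}]
[{"xyz":[0,0,0],"roll":0,"grip":50},{"xyz":[0,0,0],"roll":0,"grip":50},{"xyz":[0,0,0],"roll":0,"grip":50}]
```

Emit:
{"op": "move_arm", "data": {"increments": [{"xyz": [0, 1, 0], "roll": 0, "grip": 50}, {"xyz": [0, 0, 29], "roll": 0, "grip": 50}, {"xyz": [0, 0, 28], "roll": 0, "grip": 50}, {"xyz": [0, 0, 29], "roll": 0, "grip": 50}, {"xyz": [0, 0, 0], "roll": 0, "grip": 50}]}}

```text
time_s: 14.18
position: [0.5212, 0.0467, 0.0313]
tcp_rot: [[0.699, 0.716, 0.003], [0.716, -0.699, -0.0], [0.002, 0.003, -1.0]]
force: [-0.1, 0.4, -0.4]
opening: 0.497
grasp_force: 0.0
```

Emit:
{"op": "move_arm", "data": {"increments": [{"xyz": [0, 0, 0], "roll": 0, "grip": 10}, {"xyz": [0, 0, 0], "roll": 0, "grip": 10}, {"xyz": [0, 0, 0], "roll": 0, "grip": 10}, {"xyz": [0, 0, 0], "roll": 0, "grip": 10}, {"xyz": [0, 0, 0], "roll": 0, "grip": 10}]}}

```text
time_s: 14.6
position: [0.5187, 0.0484, 0.0322]
tcp_rot: [[0.697, 0.718, 0.0], [0.718, -0.697, -0.0], [0.0, 0.0, -1.0]]
force: [0.5, 0.2, -0.2]
opening: 0.295
grasp_force: 30.0
```

Emit:
{"op": "move_arm", "data": {"increments": [{"xyz": [0, 0, 0], "roll": 0, "grip": 10}, {"xyz": [0, 0, 0], "roll": 0, "grip": 10}, {"xyz": [0, 0, -39], "roll": 0, "grip": 10}, {"xyz": [0, 0, -39], "roll": 0, "grip": 10}, {"xyz": [0, 0, -38], "roll": 0, "grip": 10}]}}

```text
time_s: 15.02
position: [0.5177, 0.0489, 0.1483]
tcp_rot: [[0.696, 0.718, -0.004], [0.718, -0.696, 0.0], [-0.002, -0.003, -1.0]]
force: [1.5, 0.0, -0.6]
opening: 0.294
grasp_force: 30.0
```

Emit:
{"op": "move_arm", "data": {"increments": [{"xyz": [-29, 24, 0], "roll": 0.057, "grip": 10}, {"xyz": [-28, 25, 0], "roll": 0.057, "grip": 10}, {"xyz": [-27, 27, 0], "roll": 0.057, "grip": 10}, {"xyz": [-25, 29, 0], "roll": 0.057, "grip": 10}, {"xyz": [-23, 30, 0], "roll": 0.057, "grip": 10}]}}

```text
time_s: 15.43
position: [0.5016, -0.1413, 0.1483]
tcp_rot: [[0.871, 0.491, 0.0], [0.491, -0.871, -0.0], [0.0, 0.0, -1.0]]
force: [0.2, 0.3, -0.0]
opening: 0.292
grasp_force: 30.0
```

Emit:
{"op": "move_arm", "data": {"increments": [{"xyz": [-22, 31, 0], "roll": 0.057, "grip": 10}, {"xyz": [-20, 32, 0], "roll": 0.057, "grip": 10}, {"xyz": [-18, 33, 0], "roll": 0.057, "grip": 10}, {"xyz": [-16, 35, 0], "roll": 0.057, "grip": 10}, {"xyz": [-14, 35, 0], "roll": 0.057, "grip": 10}]}}

```text
time_s: 15.85
position: [0.4835, -0.3303, 0.148]
tcp_rot: [[0.974, 0.226, -0.0], [0.226, -0.974, 0.0], [-0.0, -0.0, -1.0]]
force: [1.3, -0.5, 0.0]
opening: 0.299
grasp_force: 30.0
```

Emit:
{"op": "move_arm", "data": {"increments": [{"xyz": [-12, 36, 0], "roll": 0.056, "grip": 10}, {"xyz": [-10, 37, 0], "roll": 0.056, "grip": 10}, {"xyz": [0, 0, 0], "roll": 0, "grip": 10}, {"xyz": [0, 0, 36], "roll": 0, "grip": 10}, {"xyz": [0, 0, 36], "roll": 0, "grip": 10}]}}

```text
time_s: 16.27
position: [0.4785, -0.4073, 0.0776]
tcp_rot: [[0.993, 0.117, 0.005], [0.117, -0.993, -0.005], [0.004, 0.006, -1.0]]
force: [0.4, 0.4, -1.3]
opening: 0.298
grasp_force: 30.0
```

Emit:
{"op": "move_arm", "data": {"increments": [{"xyz": [0, 0, 0], "roll": 0, "grip": 10}, {"xyz": [0, 0, 0], "roll": 0, "grip": 55}, {"xyz": [0, 0, 0], "roll": 0, "grip": 55}, {"xyz": [0, 0, 0], "roll": 0, "grip": 55}, {"xyz": [0, 0, -26], "roll": 0, "grip": 55}]}}

```text
time_s: 16.68
position: [0.476, -0.4028, 0.1005]
tcp_rot: [[0.993, 0.119, -0.004], [0.119, -0.993, 0.004], [-0.003, -0.005, -1.0]]
force: [-1.0, 0.6, -0.3]
opening: 0.5
grasp_force: 0.0
```

Emit:
{"op": "move_arm", "data": {"increments": [{"xyz": [0, 0, -26], "roll": 0, "grip": 55}, {"xyz": [9, -39, 1], "roll": 0, "grip": 50}, {"xyz": [9, -38, 1], "roll": 0, "grip": 50}, {"xyz": [8, -39, 1], "roll": 0, "grip": 50}, {"xyz": [9, -38, 1], "roll": 0, "grip": 50}]}}

```text
time_s: 17.1
position: [0.4948, -0.2467, 0.1269]
tcp_rot: [[0.993, 0.118, 0.004], [0.118, -0.993, -0.003], [0.004, 0.004, -1.0]]
force: [0.9, -0.3, 0.4]
opening: 0.502
grasp_force: 0.0
```

Emit:
{"op": "move_arm", "data": {"increments": [{"xyz": [8, -39, 1], "roll": 0, "grip": 50}, {"xyz": [9, -38, 1], "roll": 0, "grip": 50}, {"xyz": [8, -39, 1], "roll": 0, "grip": 50}, {"xyz": [9, -38, 1], "roll": 0, "grip": 50}, {"xyz": [8, -39, 2], "roll": 0, "grip": 50}]}}

```text
time_s: 17.52
position: [0.5145, -0.0495, 0.1208]
tcp_rot: [[0.993, 0.119, 0.006], [0.119, -0.993, -0.002], [0.006, 0.003, -1.0]]
force: [0.8, -0.7, -0.1]
opening: 0.497
grasp_force: 0.0
```

Emit:
{"op": "move_arm", "data": {"increments": [{"xyz": [0, 0, 0], "roll": 0, "grip": 50}, {"xyz": [0, 0, 0], "roll": 0, "grip": 50}, {"xyz": [0, 0, 0], "roll": 0, "grip": 50}]}}

```text
time_s: 17.77
position: [0.514, -0.0512, 0.1198]
tcp_rot: [[0.993, 0.12, 0.004], [0.12, -0.993, -0.002], [0.004, 0.002, -1.0]]
force: [0.3, 0.4, 0.7]
opening: 0.498
grasp_force: 0.0
```

```bash
python3 plan.py  "514 -52 120 -83 50" "514 -52 34 -83 50 1" "514 -52 34 -83 10 7" "514 -52 150 -83 10" "507 -395 150 -100 10 1" "507 -395 85 -100 10 1" "507 -395 85 -100 55 3"  "507 -395 130 -100 55"  "445.5 10 120 -120 50 3"; python3 -c "
from h import *
p,d,w=cap('side');used(w,p)"
```

```text
now [514.  -51.2 119.8] psi -83.1 open 0.498 t 17.7667
[{"xyz":[-0.1,0.8,-0.2],"roll":-0.002,"grip":50},{"xyz":[-0,-0,29],"roll":0,"grip":50},{"xyz":[-0,-0,29],"roll":0,"grip":50},{"xyz":[-0,-0,28],"roll":0,"grip":50},{"xyz":[0,0,0],"roll":0,"grip":50}]
[{"xyz":[0,0,0],"roll":0,"grip":10},{"xyz":[0,0,0],"roll":0,"grip":10},{"xyz":[0,0,0],"roll":0,"grip":10},{"xyz":[0,0,0],"roll":0,"grip":10},{"xyz":[0,0,0],"roll":0,"grip":10}]
[{"xyz":[0,0,0],"roll":0,"grip":10},{"xyz":[0,0,0],"roll":0,"grip":10},{"xyz":[-0,-0,-39],"roll":0,"grip":10},{"xyz":[-0,-0,-38],"roll":0,"grip":10},{"xyz":[-0,-0,-39],"roll":0,"grip":10}]
[{"xyz":[-5,38,0],"roll":0.033,"grip":10},{"xyz":[-4,38,0],"roll":0.033,"grip":10},{"xyz":[-3,38,0],"roll":0.033,"grip":10},{"xyz":[-2,38,0],"roll":0.033,"grip":10},{"xyz":[-0,38,0],"roll":0.033,"grip":10}]
[{"xyz":[1,38,0],"roll":0.033,"grip":10},{"xyz":[2,38,0],"roll":0.033,"grip":10},{"xyz":[3,38,0],"roll":0.033,"grip":10},{"xyz":[4,38,0],"roll":0.033,"grip":10},{"xyz":[0,0,0],"roll":0,"grip":10}]
[{"xyz":[0,-0,33],"roll":-0,"grip":10},{"xyz":[0,-0,32],"roll":-0,"grip":10}
[... 359 characters left out ...]
[-15,-34,1],"roll":0.032,"grip":50},{"xyz":[-16,-34,1],"roll":0.032,"grip":50},{"xyz":[-17,-33,1],"roll":0.031,"grip":50},{"xyz":[-19,-32,1],"roll":0.032,"grip":50}]
[{"xyz":[-19,-32,1],"roll":0.031,"grip":50},{"xyz":[-21,-31,1],"roll":0.032,"grip":50},{"xyz":[-21,-31,1],"roll":0.031,"grip":50},{"xyz":[-23,-30,0],"roll":0.032,"grip":50},{"xyz":[0,0,0],"roll":0,"grip":50}]
[{"xyz":[0,0,0],"roll":0,"grip":50},{"xyz":[0,0,0],"roll":0,"grip":50}]
part [514.6 -53.6] 61.3 26.0 7.4 z 0.0535 px [303 206  27  11] rgb [124.  94.  69.]
part [445.7   8.6] 62.2 28.7 -32.6 z 0.0535 px [332 225  27  17] rgb [127.  91.  71.]
part [446.8  93.7] 26.9 25.8 42.3 z 0.052 px [337 256  14  12] rgb [ 61. 101.  68.]
```

Emit:
{"op": "move_arm", "data": {"increments": [{"xyz": [0, 1, 0], "roll": 0, "grip": 50}, {"xyz": [0, 0, 29], "roll": 0, "grip": 50}, {"xyz": [0, 0, 29], "roll": 0, "grip": 50}, {"xyz": [0, 0, 28], "roll": 0, "grip": 50}, {"xyz": [0, 0, 0], "roll": 0, "grip": 50}]}}

```text
time_s: 18.23
position: [0.5152, -0.0547, 0.0313]
tcp_rot: [[0.993, 0.115, 0.004], [0.115, -0.993, -0.001], [0.004, 0.002, -1.0]]
force: [-0.2, 0.2, -0.5]
opening: 0.502
grasp_force: 0.0
```

Emit:
{"op": "move_arm", "data": {"increments": [{"xyz": [0, 0, 0], "roll": 0, "grip": 10}, {"xyz": [0, 0, 0], "roll": 0, "grip": 10}, {"xyz": [0, 0, 0], "roll": 0, "grip": 10}, {"xyz": [0, 0, 0], "roll": 0, "grip": 10}, {"xyz": [0, 0, 0], "roll": 0, "grip": 10}]}}

```text
time_s: 18.65
position: [0.5127, -0.0523, 0.0322]
tcp_rot: [[0.993, 0.118, 0.0], [0.118, -0.993, -0.0], [0.0, 0.0, -1.0]]
force: [0.8, 0.7, -0.3]
opening: 0.296
grasp_force: 30.0
```

Emit:
{"op": "move_arm", "data": {"increments": [{"xyz": [0, 0, 0], "roll": 0, "grip": 10}, {"xyz": [0, 0, 0], "roll": 0, "grip": 10}, {"xyz": [0, 0, -39], "roll": 0, "grip": 10}, {"xyz": [0, 0, -38], "roll": 0, "grip": 10}, {"xyz": [0, 0, -39], "roll": 0, "grip": 10}]}}

```text
time_s: 19.07
position: [0.5116, -0.0515, 0.1481]
tcp_rot: [[0.993, 0.119, -0.004], [0.119, -0.993, 0.001], [-0.004, -0.002, -1.0]]
force: [2.0, 0.8, -0.9]
opening: 0.3
grasp_force: 30.0
```

Emit:
{"op": "move_arm", "data": {"increments": [{"xyz": [-5, 38, 0], "roll": 0.033, "grip": 10}, {"xyz": [-4, 38, 0], "roll": 0.033, "grip": 10}, {"xyz": [-3, 38, 0], "roll": 0.033, "grip": 10}, {"xyz": [-2, 38, 0], "roll": 0.033, "grip": 10}, {"xyz": [0, 38, 0], "roll": 0.033, "grip": 10}]}}

```text
time_s: 19.48
position: [0.5083, -0.2439, 0.1483]
tcp_rot: [[0.999, -0.047, 0.0], [-0.047, -0.999, 0.0], [0.0, -0.0, -1.0]]
force: [0.3, -0.0, -0.2]
opening: 0.299
grasp_force: 30.0
```

Emit:
{"op": "move_arm", "data": {"increments": [{"xyz": [1, 38, 0], "roll": 0.033, "grip": 10}, {"xyz": [2, 38, 0], "roll": 0.033, "grip": 10}, {"xyz": [3, 38, 0], "roll": 0.033, "grip": 10}, {"xyz": [4, 38, 0], "roll": 0.033, "grip": 10}, {"xyz": [0, 0, 0], "roll": 0, "grip": 10}]}}

```text
time_s: 19.9
position: [0.5043, -0.4036, 0.1484]
tcp_rot: [[0.983, -0.183, 0.004], [-0.183, -0.983, -0.008], [0.005, 0.007, -1.0]]
force: [0.4, -0.6, -0.5]
opening: 0.299
grasp_force: 30.0
```

Emit:
{"op": "move_arm", "data": {"increments": [{"xyz": [0, 0, 33], "roll": 0, "grip": 10}, {"xyz": [0, 0, 32], "roll": 0, "grip": 10}, {"xyz": [0, 0, 0], "roll": 0, "grip": 10}, {"xyz": [0, 0, 0], "roll": 0, "grip": 55}, {"xyz": [0, 0, 0], "roll": 0, "grip": 55}]}}

```text
time_s: 20.32
position: [0.5049, -0.3951, 0.0841]
tcp_rot: [[0.984, -0.177, 0.001], [-0.177, -0.984, -0.001], [0.001, 0.001, -1.0]]
force: [0.1, -0.1, -0.5]
opening: 0.373
grasp_force: 0.0
```

Emit:
{"op": "move_arm", "data": {"increments": [{"xyz": [0, 0, 0], "roll": 0, "grip": 55}, {"xyz": [0, 0, -22], "roll": 0, "grip": 55}, {"xyz": [0, 0, -23], "roll": 0, "grip": 55}, {"xyz": [-12, -35, 1], "roll": 0.032, "grip": 50}, {"xyz": [-13, -35, 1], "roll": 0.032, "grip": 50}]}}

```text
time_s: 20.73
position: [0.4958, -0.3246, 0.1303]
tcp_rot: [[0.97, -0.244, 0.008], [-0.244, -0.97, -0.008], [0.01, 0.006, -1.0]]
force: [0.2, 0.2, -0.6]
opening: 0.511
grasp_force: 0.0
```

Emit:
{"op": "move_arm", "data": {"increments": [{"xyz": [-14, -34, 1], "roll": 0.032, "grip": 50}, {"xyz": [-15, -34, 1], "roll": 0.032, "grip": 50}, {"xyz": [-16, -34, 1], "roll": 0.032, "grip": 50}, {"xyz": [-17, -33, 1], "roll": 0.032, "grip": 50}, {"xyz": [-19, -32, 1], "roll": 0.032, "grip": 50}]}}

```text
time_s: 21.15
position: [0.4674, -0.1365, 0.1232]
tcp_rot: [[0.92, -0.393, 0.005], [-0.393, -0.92, -0.003], [0.005, 0.0, -1.0]]
force: [0.9, 0.4, 0.7]
opening: 0.498
grasp_force: 0.0
```

Emit:
{"op": "move_arm", "data": {"increments": [{"xyz": [-19, -32, 1], "roll": 0.032, "grip": 50}, {"xyz": [-21, -31, 1], "roll": 0.031, "grip": 50}, {"xyz": [-21, -31, 1], "roll": 0.031, "grip": 50}, {"xyz": [-23, -30, 0], "roll": 0.031, "grip": 50}, {"xyz": [0, 0, 0], "roll": 0, "grip": 50}]}}

```text
time_s: 21.57
position: [0.4422, 0.0164, 0.1196]
tcp_rot: [[0.867, -0.498, -0.001], [-0.498, -0.867, 0.002], [-0.001, -0.001, -1.0]]
force: [-0.3, 0.0, 0.2]
opening: 0.504
grasp_force: 0.0
```

Emit:
{"op": "move_arm", "data": {"increments": [{"xyz": [0, 0, 0], "roll": 0, "grip": 50}, {"xyz": [0, 0, 0], "roll": 0, "grip": 50}]}}

```text
time_s: 21.73
position: [0.4462, 0.0106, 0.1195]
tcp_rot: [[0.865, -0.502, 0.004], [-0.502, -0.865, -0.001], [0.005, -0.001, -1.0]]
force: [-0.3, 0.3, 0.2]
opening: 0.497
grasp_force: 0.0
```

```bash
python3 plan.py  "445 10 120 -120 50" "445 10 34 -120 50 1" "445 10 34 -120 10 7" "445 10 150 -120 10" "507 -390 150 -90 10 1" "507 -390 90 -90 10 1" "507 -390 90 -90 55 3"  "507 -390 150 -90 55"  "500 100 180 -29 100 1"; python3 -c "
from h import *
p,d,w=cap('side');used(w,p)"
```

```text
now [446.2  10.6 119.5] psi -120.1 open 0.497 t 21.7333
[{"xyz":[-0.8,1.1,-0.5],"roll":-0.002,"grip":50},{"xyz":[0,-0,29],"roll":0,"grip":50},{"xyz":[0,-0,28],"roll":0,"grip":50},{"xyz":[0,-0,29],"roll":0,"grip":50},{"xyz":[0,0,0],"roll":0,"grip":50}]
[{"xyz":[0,0,0],"roll":0,"grip":10},{"xyz":[0,0,0],"roll":0,"grip":10},{"xyz":[0,0,0],"roll":0,"grip":10},{"xyz":[0,0,0],"roll":0,"grip":10},{"xyz":[0,0,0],"roll":0,"grip":10}]
[{"xyz":[0,0,0],"roll":0,"grip":10},{"xyz":[0,0,0],"roll":0,"grip":10},{"xyz":[0,-0,-39],"roll":0,"grip":10},{"xyz":[0,-0,-39],"roll":0,"grip":10},{"xyz":[0,-0,-38],"roll":0,"grip":10}]
[{"xyz":[23,29,-0],"roll":-0.048,"grip":10},{"xyz":[22,30,-0],"roll":-0.048,"grip":10},{"xyz":[20,31,-0],"roll":-0.047,"grip":10},{"xyz":[19,32,-0],"roll":-0.048,"grip":10},{"xyz":[17,32,-0],"roll":-0.047,"grip":10}]
[{"xyz":[16,33,-0],"roll":-0.048,"grip":10},{"xyz":[14,34,-0],"roll":-0.047,"grip":10},{"xyz":[12,35,-0],"roll":-0.048,"grip":10},{"xyz":[11,35,-0],"roll":-0.047,"grip":10},{"xyz":[9,35,-0],"roll":-0.048,"grip":10}]
[{"xyz":[7,36,-0],"roll":-0.047,"grip":10},{"xyz":[0
[... 411 characters left out ...]
xyz":[6,-37,-2],"roll":-0.082,"grip":100},{"xyz":[9,-37,-2],"roll":-0.082,"grip":100},{"xyz":[12,-36,-2],"roll":-0.082,"grip":100}]
[{"xyz":[14,-35,-3],"roll":-0.082,"grip":100},{"xyz":[17,-33,-2],"roll":-0.082,"grip":100},{"xyz":[20,-32,-3],"roll":-0.082,"grip":100},{"xyz":[22,-30,-2],"roll":-0.082,"grip":100},{"xyz":[25,-28,-3],"roll":-0.082,"grip":100}]
[{"xyz":[27,-26,-2],"roll":-0.082,"grip":100},{"xyz":[29,-24,-3],"roll":-0.082,"grip":100},{"xyz":[31,-21,-2],"roll":-0.081,"grip":100},{"xyz":[0,0,0],"roll":0,"grip":100}]
part [446.1   9. ] 62.0 28.5 -26.4 z 0.0536 px [332 225  27  17] rgb [130.  93.  71.]
part [447.5  94.4] 25.8 25.7 -42.4 z 0.0524 px [337 256  14  12] rgb [55. 85. 59.]
```

Emit:
{"op": "move_arm", "data": {"increments": [{"xyz": [-0.8, 1, 0], "roll": 0, "grip": 50}, {"xyz": [0, 0, 29], "roll": 0, "grip": 50}, {"xyz": [0, 0, 28], "roll": 0, "grip": 50}, {"xyz": [0, 0, 28], "roll": 0, "grip": 50}, {"xyz": [0, 0, 0], "roll": 0, "grip": 50}]}}

```text
time_s: 22.2
position: [0.4466, 0.0078, 0.0314]
tcp_rot: [[0.863, -0.505, 0.005], [-0.505, -0.863, -0.001], [0.005, -0.001, -1.0]]
force: [0.7, 0.1, -0.0]
opening: 0.505
grasp_force: 0.0
```

Emit:
{"op": "move_arm", "data": {"increments": [{"xyz": [0, 0, 0], "roll": 0, "grip": 10}, {"xyz": [0, 0, 0], "roll": 0, "grip": 10}, {"xyz": [0, 0, 0], "roll": 0, "grip": 10}, {"xyz": [0, 0, 0], "roll": 0, "grip": 10}, {"xyz": [0, 0, 0], "roll": 0, "grip": 10}]}}

```text
time_s: 22.62
position: [0.4433, 0.01, 0.0333]
tcp_rot: [[0.864, -0.504, 0.0], [-0.504, -0.864, -0.0], [0.0, -0.0, -1.0]]
force: [-0.2, -0.9, -0.4]
opening: 0.297
grasp_force: 30.0
```

Emit:
{"op": "move_arm", "data": {"increments": [{"xyz": [0, 0, 0], "roll": 0, "grip": 10}, {"xyz": [0, 0, 0], "roll": 0, "grip": 10}, {"xyz": [0, 0, -39], "roll": 0, "grip": 10}, {"xyz": [0, 0, -39], "roll": 0, "grip": 10}, {"xyz": [0, 0, -38], "roll": 0, "grip": 10}]}}

```text
time_s: 23.03
position: [0.4422, 0.0107, 0.1493]
tcp_rot: [[0.864, -0.503, -0.004], [-0.503, -0.864, 0.001], [-0.004, 0.001, -1.0]]
force: [0.9, -0.5, -1.1]
opening: 0.294
grasp_force: 30.0
```

Emit:
{"op": "move_arm", "data": {"increments": [{"xyz": [23, 29, 0], "roll": -0.048, "grip": 10}, {"xyz": [22, 30, 0], "roll": -0.048, "grip": 10}, {"xyz": [20, 31, 0], "roll": -0.048, "grip": 10}, {"xyz": [19, 32, 0], "roll": -0.048, "grip": 10}, {"xyz": [17, 32, 0], "roll": -0.048, "grip": 10}]}}

```text
time_s: 23.45
position: [0.4706, -0.1737, 0.1494]
tcp_rot: [[0.96, -0.281, 0.0], [-0.281, -0.96, -0.0], [0.0, 0.0, -1.0]]
force: [0.6, 0.7, -0.2]
opening: 0.296
grasp_force: 30.0
```

Emit:
{"op": "move_arm", "data": {"increments": [{"xyz": [16, 33, 0], "roll": -0.048, "grip": 10}, {"xyz": [14, 34, 0], "roll": -0.048, "grip": 10}, {"xyz": [12, 35, 0], "roll": -0.047, "grip": 10}, {"xyz": [11, 35, 0], "roll": -0.047, "grip": 10}, {"xyz": [9, 35, 0], "roll": -0.047, "grip": 10}]}}

```text
time_s: 23.87
position: [0.4985, -0.3548, 0.1489]
tcp_rot: [[0.999, -0.048, -0.0], [-0.048, -0.999, 0.001], [-0.0, -0.001, -1.0]]
force: [0.8, 0.3, 0.5]
opening: 0.295
grasp_force: 30.0
```

Emit:
{"op": "move_arm", "data": {"increments": [{"xyz": [7, 36, 0], "roll": -0.047, "grip": 10}, {"xyz": [0, 0, 0], "roll": 0, "grip": 10}, {"xyz": [0, 0, 30], "roll": 0, "grip": 10}, {"xyz": [0, 0, 30], "roll": 0, "grip": 10}, {"xyz": [0, 0, 0], "roll": 0, "grip": 10}]}}

```text
time_s: 24.28
position: [0.5004, -0.3861, 0.0834]
tcp_rot: [[1.0, -0.004, -0.008], [-0.004, -1.0, 0.009], [-0.008, -0.009, -1.0]]
force: [-1.5, 2.0, -0.6]
opening: 0.297
grasp_force: 30.0
```

Emit:
{"op": "move_arm", "data": {"increments": [{"xyz": [0, 0, 0], "roll": 0, "grip": 55}, {"xyz": [0, 0, 0], "roll": 0, "grip": 55}, {"xyz": [0, 0, 0], "roll": 0, "grip": 55}, {"xyz": [0, 0, -30], "roll": 0, "grip": 55}, {"xyz": [0, 0, -30], "roll": 0, "grip": 55}]}}

```text
time_s: 24.7
position: [0.5036, -0.3888, 0.1498]
tcp_rot: [[1.0, -0.003, -0.001], [-0.003, -1.0, 0.002], [-0.001, -0.002, -1.0]]
force: [-0.0, -0.2, 0.2]
opening: 0.529
grasp_force: 0.0
```

Emit:
{"op": "move_arm", "data": {"increments": [{"xyz": [-1, -38, -2], "roll": -0.082, "grip": 85}, {"xyz": [3, -38, -2], "roll": -0.082, "grip": 85}, {"xyz": [6, -37, -2], "roll": -0.082, "grip": 85}, {"xyz": [9, -37, -2], "roll": -0.082, "grip": 85}, {"xyz": [12, -36, -2], "roll": -0.082, "grip": 85}]}}

```text
time_s: 25.12
position: [0.5035, -0.1988, 0.1614]
tcp_rot: [[0.917, 0.399, 0.004], [0.399, -0.917, -0.002], [0.003, 0.004, -1.0]]
force: [0.3, 0.2, -0.1]
opening: 0.816
grasp_force: 0.0
```

Emit:
{"op": "move_arm", "data": {"increments": [{"xyz": [14, -35, -3], "roll": -0.082, "grip": 85}, {"xyz": [17, -33, -2], "roll": -0.082, "grip": 85}, {"xyz": [20, -32, -3], "roll": -0.082, "grip": 85}, {"xyz": [22, -30, -2], "roll": -0.082, "grip": 85}, {"xyz": [25, -28, -3], "roll": -0.082, "grip": 85}]}}

```text
time_s: 25.53
position: [0.5005, -0.011, 0.1742]
tcp_rot: [[0.682, 0.732, 0.004], [0.732, -0.682, -0.001], [0.002, 0.004, -1.0]]
force: [0.4, -0.2, 0.0]
opening: 0.846
grasp_force: 0.0
```

Emit:
{"op": "move_arm", "data": {"increments": [{"xyz": [27, -26, -2], "roll": -0.082, "grip": 85}, {"xyz": [29, -24, -3], "roll": -0.082, "grip": 85}, {"xyz": [31, -21, -2], "roll": -0.08, "grip": 85}, {"xyz": [0, 0, 0], "roll": 0, "grip": 85}, {"xyz": [0, 0, 0], "roll": 0, "grip": 85}]}}

```text
time_s: 25.95
position: [0.4991, 0.102, 0.181]
tcp_rot: [[0.484, 0.875, 0.004], [0.875, -0.484, -0.0], [0.002, 0.004, -1.0]]
force: [0.6, -0.1, -0.0]
opening: 0.854
grasp_force: 0.0
```

```bash
cat >> h.py <<'E'
def covers(w,p,zr=(.044,.066),box=((.3,.75),(.15,.5))):
    z=w[...,2]; m=(z>zr[0])&(z<zr[1])&(w[...,0]>box[0][0])&(w[...,0]<box[0][1])&(w[...,1]>box[1][0])&(w[...,1]<box[1][1])
    n,L,st,_=cv2.connectedComponentsWithStats(m.astype(np.uint8),connectivity=4)
    for i in range(1,n):
        if st[i,4]>60: print("cov",*rect(w[L==i][:,:2]),"z",np.median(z[L==i]).round(4),"rgb",np.median(p[L==i],0),"px",st[i,:4])
E
python3 -c "
from h import *
p,d,w=cap('top');used(w,p);covers(w,p)
z=w[...,2];m=(z>.1)&(w[...,0]<.6)
b=cv2.resize(p[220:310,385:475],None,fx=4,fy=4);save('pics/bin.png',b)
m=(np.abs(w[...,0]-.5065)<.08)&(np.abs(w[...,1]+.3945)<.065);print(np.percentile(z[m],[5,30,50,70]).round(3))
p,d,w=cap('side');covers(w,p)"; python3 plan.py "500 100 180 -29 85"
```

```text
cov [637.8 397.6] 54.2 53.7 -19.6 z 0.0536 rgb [134.   3.   0.] px [129 199  26  24]
cov [629.7 276.3] 55.3 54.8 -21.5 z 0.0533 rgb [134.   6.   1.] px [172 202  26  26]
cov [530.9 365.7] 54.5 54.1 -19.9 z 0.0533 rgb [134.   5.   0.] px [137 237  26  25]
cov [527.3 261.1] 55.3 45.6 -27.0 z 0.0538 rgb [78. 79. 79.] px [176 239  19  26]
cov [400.4 359.9] 55.7 54.3 -45.1 z 0.0531 rgb [76. 77. 77.] px [134 283  29  29]
[-0.001  0.006  0.024  0.036]
cov [738.2 194.7] 46.7 9.3 70.2 z 0.0553 rgb [100.  97.  92.] px [183 274  16  21]
cov [527.3 255.5] 56.1 53.1 -29.2 z 0.0545 rgb [131. 129. 131.] px [277 308  41  40]
cov [631.3 274. ] 55.8 53.9 -22.3 z 0.0545 rgb [206.  70.  65.] px [217 311  42  39]
cov [533.6 363.2] 55.5 52.8 -17.7 z 0.0545 rgb [211.  70.  65.] px [264 364  45  46]
cov [402.1 358.5] 55.3 53.6 -43.8 z 0.0544 rgb [134. 132. 134.] px [346 370  49  50]
cov [640.1 395.3] 55.6 53.0 -21.3 z 0.0545 rgb [211.  69.  65.] px [193 374  48  46]
now [499.1  99.7 180.3] psi -29.2 open 0.85 t 26.05
[{"xyz":[0.7,0.6,0.3],"roll":-0.004,"grip":85}]
```

View pics/bin.png

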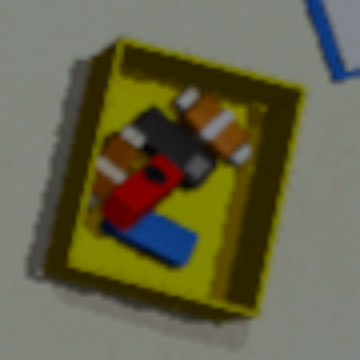

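```bash
python3 plan.py "526 257 130 -29.2 95 2" "526 257 24 -29.2 95 2" "526 257 24 -29.2 30 6" "526 257 34 -29.2 30" "487 187 34 -29.2 30 2 15"
```

```text
now [499.1  99.7 180.3] psi -29.2 open 0.85 t 26.05
[{"xyz":[30,-11,10],"roll":-0,"grip":95},{"xyz":[30,-11,10],"roll":-0,"grip":95},{"xyz":[30,-10,10],"roll":-0,"grip":95},{"xyz":[30,-11,10],"roll":-0,"grip":95},{"xyz":[30,-10,10],"roll":-0,"grip":95}]
[{"xyz":[0,0,0],"roll":0,"grip":95},{"xyz":[0,0,0],"roll":0,"grip":95},{"xyz":[0,-0,35],"roll":-0,"grip":95},{"xyz":[0,-0,36],"roll":-0,"grip":95},{"xyz":[0,-0,35],"roll":-0,"grip":95}]
[{"xyz":[0,0,0],"roll":0,"grip":95},{"xyz":[0,0,0],"roll":0,"grip":95},{"xyz":[0.4,-0.3,0.3],"roll":-0,"grip":30},{"xyz":[0,0,0],"roll":0,"grip":30},{"xyz":[0,0,0],"roll":0,"grip":30}]
[{"xyz":[0,0,0],"roll":0,"grip":30},{"xyz":[0,0,0],"roll":0,"grip":30},{"xyz":[0,0,0],"roll":0,"grip":30},{"xyz":[0,0,0],"roll":0,"grip":30},{"xyz":[0,-0,-10],"roll":-0,"grip":30}]
[{"xyz":[-13,0,-0],"roll":-0,"grip":30},{"xyz":[-13,0,-0],"roll":-0,"grip":30},{"xyz":[-14,0,-0],"roll":-0,"grip":30},{"xyz":[-13,0,-0],"roll":-0,"grip":30},{"xyz":[-14,0,-0],"roll":-0,"grip":30}]
[{"xyz":[-13,0,-0],"roll":-0,"grip":30},{"xyz":[0,0,0],"roll":0,"grip":30},{"xyz":[0,0,0],"roll":0,"grip":30}]
```

Emit:
{"op": "move_arm", "data": {"increments": [{"xyz": [30, -11, 10], "roll": 0, "grip": 95}, {"xyz": [30, -11, 10], "roll": 0, "grip": 95}, {"xyz": [30, -10, 10], "roll": 0, "grip": 95}, {"xyz": [30, -11, 10], "roll": 0, "grip": 95}, {"xyz": [30, -10, 10], "roll": 0, "grip": 95}]}}

```text
time_s: 26.47
position: [0.5267, 0.2561, 0.129]
tcp_rot: [[0.491, 0.871, 0.001], [0.871, -0.491, -0.0], [0.0, 0.001, -1.0]]
force: [0.4, -0.7, -0.2]
opening: 0.95
grasp_force: 0.0
```

Emit:
{"op": "move_arm", "data": {"increments": [{"xyz": [0, 0, 0], "roll": 0, "grip": 95}, {"xyz": [0, 0, 0], "roll": 0, "grip": 95}, {"xyz": [0, 0, 35], "roll": 0, "grip": 95}, {"xyz": [0, 0, 36], "roll": 0, "grip": 95}, {"xyz": [0, 0, 35], "roll": 0, "grip": 95}]}}

```text
time_s: 26.88
position: [0.527, 0.2545, 0.0235]
tcp_rot: [[0.491, 0.871, 0.003], [0.871, -0.491, 0.0], [0.002, 0.003, -1.0]]
force: [0.2, 0.2, -0.3]
opening: 0.951
grasp_force: 0.0
```

Emit:
{"op": "move_arm", "data": {"increments": [{"xyz": [0, 0, 0], "roll": 0, "grip": 30}, {"xyz": [0, 0, 0], "roll": 0, "grip": 30}, {"xyz": [0, 0, 0], "roll": 0, "grip": 30}, {"xyz": [0, 0, 0], "roll": 0, "grip": 30}, {"xyz": [0, 0, 0], "roll": 0, "grip": 30}]}}

```text
time_s: 27.3
position: [0.5275, 0.2568, 0.0259]
tcp_rot: [[0.489, 0.872, 0.005], [0.872, -0.489, 0.001], [0.004, 0.004, -1.0]]
force: [-0.1, -0.4, 0.6]
opening: 0.653
grasp_force: 0.0
```

Emit:
{"op": "move_arm", "data": {"increments": [{"xyz": [0, 0, 0], "roll": 0, "grip": 30}, {"xyz": [0, 0, 0], "roll": 0, "grip": 30}, {"xyz": [0, 0, 0], "roll": 0, "grip": 30}, {"xyz": [0, 0, 0], "roll": 0, "grip": 30}, {"xyz": [0, 0, -10], "roll": 0, "grip": 30}]}}

```text
time_s: 27.72
position: [0.5252, 0.2565, 0.0336]
tcp_rot: [[0.488, 0.873, -0.0], [0.873, -0.488, -0.0], [-0.0, -0.0, -1.0]]
force: [0.0, -0.2, -1.5]
opening: 0.616
grasp_force: 30.0
```

Emit:
{"op": "move_arm", "data": {"increments": [{"xyz": [-13, 0, 0], "roll": 0, "grip": 30}, {"xyz": [-13, 0, 0], "roll": 0, "grip": 30}, {"xyz": [-14, 0, 0], "roll": 0, "grip": 30}, {"xyz": [-13, 0, 0], "roll": 0, "grip": 30}, {"xyz": [-14, 0, 0], "roll": 0, "grip": 30}]}}

```text
time_s: 28.13
position: [0.4929, 0.1981, 0.0342]
tcp_rot: [[0.488, 0.873, 0.002], [0.873, -0.488, 0.0], [0.001, 0.001, -1.0]]
force: [-0.3, 0.0, 0.3]
opening: 0.619
grasp_force: 30.0
```

Emit:
{"op": "move_arm", "data": {"increments": [{"xyz": [-13, 0, 0], "roll": 0, "grip": 30}, {"xyz": [0, 0, 0], "roll": 0, "grip": 30}, {"xyz": [0, 0, 9], "roll": 0, "grip": 30}, {"xyz": [0, 0, 0], "roll": 0, "grip": 30}]}}

```text
time_s: 28.47
position: [0.4879, 0.1871, 0.0247]
tcp_rot: [[0.488, 0.873, 0.003], [0.873, -0.488, 0.0], [0.002, 0.003, -1.0]]
force: [-0.3, -2.8, 4.8]
opening: 0.615
grasp_force: 30.0
```

Emit:
{"op": "move_arm", "data": {"increments": [{"xyz": [0, 0, 0], "roll": 0, "grip": 85}, {"xyz": [0, 0, 0], "roll": 0, "grip": 85}, {"xyz": [0, 0, 0], "roll": 0, "grip": 85}, {"xyz": [0, 0, 0], "roll": 0, "grip": 85}, {"xyz": [0, 0, -35], "roll": 0, "grip": 85}]}}

```text
time_s: 28.88
position: [0.482, 0.1862, 0.0533]
tcp_rot: [[0.488, 0.873, -0.014], [0.873, -0.488, -0.002], [-0.009, -0.011, -1.0]]
force: [-0.5, 0.4, -0.3]
opening: 0.834
grasp_force: 0.0
```

Emit:
{"op": "move_arm", "data": {"increments": [{"xyz": [0, 0, -35], "roll": 0, "grip": 0}, {"xyz": [0, 0, -25], "roll": 0, "grip": 0}, {"xyz": [-28, 0, 0], "roll": 0, "grip": 0}, {"xyz": [-28, 0, 0], "roll": 0, "grip": 0}, {"xyz": [0, 0, 0], "roll": 0, "grip": 0}]}}

```text
time_s: 29.3
position: [0.4555, 0.1358, 0.1192]
tcp_rot: [[0.489, 0.872, -0.005], [0.872, -0.489, -0.001], [-0.003, -0.003, -1.0]]
force: [-0.1, -0.1, -0.1]
opening: 0.559
grasp_force: 0.0
```

Emit:
{"op": "move_arm", "data": {"increments": [{"xyz": [0, 0, 0], "roll": 0, "grip": 0}, {"xyz": [0, 0, 0], "roll": 0, "grip": 0}, {"xyz": [0, 0, 0], "roll": 0, "grip": 0}, {"xyz": [0, 0, 0], "roll": 0, "grip": 0}, {"xyz": [0, 0, 0], "roll": 0, "grip": 0}]}}

```text
time_s: 29.72
position: [0.4595, 0.1385, 0.1188]
tcp_rot: [[0.487, 0.873, 0.0], [0.873, -0.487, 0.0], [0.0, 0.0, -1.0]]
force: [-0.5, 0.1, -0.2]
opening: 0.173
grasp_force: 0.0
```

```bash
python3 -c "
from h import *
p,d,w=cap('side');covers(w,p,box=((.35,.57),(.1,.3)))
p,d,w=cap('top');covers(w,p,box=((.35,.57),(.1,.3)))"; python3 plan.py "460 138 46 -29.2 0"
```

```text
cov [488.8 185.8] 55.3 54.2 -29.1 z 0.0545 rgb [92. 87. 85.] px [302 280  39  35]
now [459.3 138.3 118.9] psi -29.2 open 0.083 t 29.8167
[{"xyz":[0,0,36],"roll":0,"grip":0},{"xyz":[0,1,37],"roll":0,"grip":0}]
```

Emit:
{"op": "move_arm", "data": {"increments": [{"xyz": [0, 0, 36], "roll": 0, "grip": 0}, {"xyz": [0, 0, 37], "roll": 0, "grip": 0}, {"xyz": [0, 0, 0], "roll": 0, "grip": 0}, {"xyz": [8, 0, 0], "roll": 0, "grip": 0}, {"xyz": [8, 0, 0], "roll": 0, "grip": 0}]}}

```text
time_s: 30.23
position: [0.4676, 0.1524, 0.047]
tcp_rot: [[0.489, 0.872, 0.001], [0.872, -0.489, 0.0], [0.0, 0.001, -1.0]]
force: [0.7, 1.0, 0.0]
opening: 0.002
grasp_force: 0.0
```

Emit:
{"op": "move_arm", "data": {"increments": [{"xyz": [4, 0, 0], "roll": 0, "grip": 0}, {"xyz": [7, 0, -6], "roll": 0, "grip": 0}, {"xyz": [7, 0, -6], "roll": 0, "grip": 0}, {"xyz": [8, 0, -4], "roll": 0, "grip": 0}, {"xyz": [8, 0, -4], "roll": 0, "grip": 0}]}}

```text
time_s: 30.65
position: [0.4847, 0.1825, 0.0681]
tcp_rot: [[0.488, 0.873, 0.003], [0.873, -0.488, 0.0], [0.002, 0.003, -1.0]]
force: [0.0, -0.5, 0.0]
opening: 0.004
grasp_force: 0.1
```

```bash
python3 -c "
from h import *
p,d,w=cap('side');save('pics/t1.png',cv2.resize(p[200:400,200:440],None,fx=2.5,fy=2.5))
s=bot.read_state();print(s['position'],s['force'])"
```

```text
[0.48636601 0.18371381 0.06853578] [1.24210725 0.07427695 0.26686956]
```

View pics/t1.png

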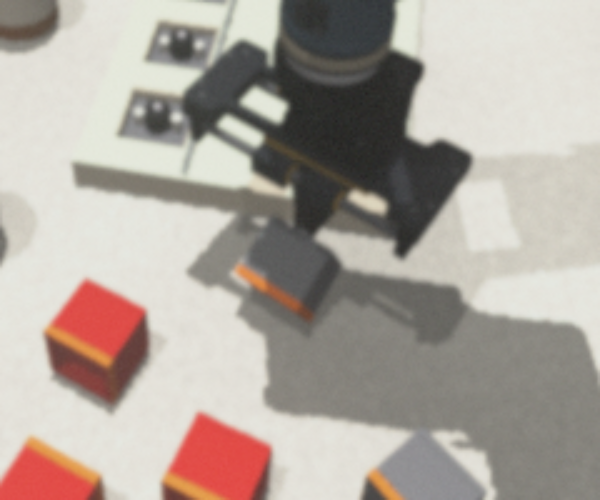

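Emit:
{"op": "move_arm", "data": {"increments": [{"xyz": [7, 0, -2], "roll": 0, "grip": 0}, {"xyz": [7, 0, -1], "roll": 0, "grip": 0}, {"xyz": [7, 0, 0], "roll": 0, "grip": 0}, {"xyz": [7, 0, 1], "roll": 0, "grip": 0}, {"xyz": [7, 0, 2], "roll": 0, "grip": 0}]}}

```text
time_s: 31.12
position: [0.5009, 0.2128, 0.0658]
tcp_rot: [[0.488, 0.873, -0.0], [0.873, -0.488, 0.0], [-0.0, -0.0, -1.0]]
force: [0.1, 0.1, 0.7]
opening: 0.006
grasp_force: 0.0
```

Emit:
{"op": "move_arm", "data": {"increments": [{"xyz": [7, 0, 3], "roll": 0, "grip": 0}, {"xyz": [0, 0, 0], "roll": 0, "grip": 0}, {"xyz": [0, 0, 0], "roll": 0, "grip": 0}, {"xyz": [-30, 0, -20], "roll": 0, "grip": 85}, {"xyz": [-30, 0, -25], "roll": 0, "grip": 85}]}}

```text
time_s: 31.53
position: [0.4732, 0.1657, 0.1065]
tcp_rot: [[0.486, 0.874, -0.005], [0.874, -0.486, -0.001], [-0.003, -0.004, -1.0]]
force: [0.2, -0.5, 0.1]
opening: 0.086
grasp_force: 0.0
```

```bash
python3 -c "
from h import *
p,d,w=cap('side');save('pics/t2.png',cv2.resize(p[200:400,200:440],None,fx=2.5,fy=2.5))
covers(w,p,box=((.35,.6),(.13,.33)));print(bot.read_state()['position'])"
```

```text
cov [516.  233.5] 55.2 54.8 60.4 z 0.0528 rgb [ 84. 112. 143.] px [284 299  41  38]
[0.47079966 0.16199991 0.11067957]
```

View pics/t2.png

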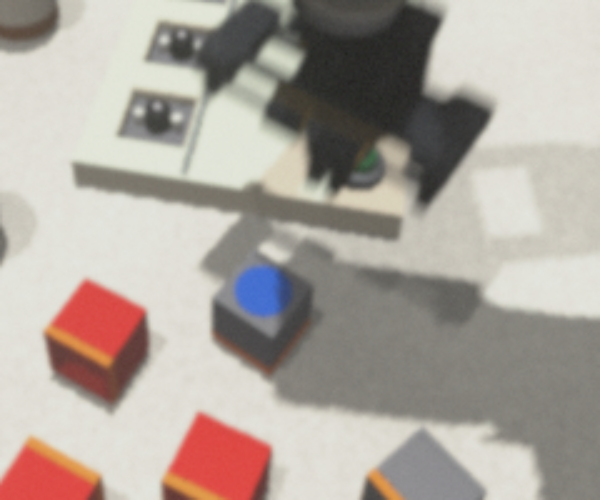

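```bash
cat >> h.py <<'E'
def wells(w):
    out={}
    z=w[...,2]; c=np.array([.537,-.0317]); a=np.radians(-4.3); R=np.array([[np.cos(a),-np.sin(a)],[np.sin(a),np.cos(a)]])
    l=(w[...,:2]-c)@R
    for i,y in enumerate((-.095,0,.095)):
        b=(abs(l[...,0]-.08)<.045)&(abs(l[...,1]-y)<.045)
        m=b&(z>.0395)&(z<.047); q=l[m]
        if len(q)<5: continue
        mm=(q.min(0)+q.max(0))/2
        wc=c+R@(q.mean(0)); print("well",i,"hub mean",(wc*1000).round(1),"mid",((c+R@mm)*1000).round(1),"n",m.sum(),"ext",((q.max(0)-q.min(0))*1000).round(1),"local",(q.mean(0)*1000).round(1))
E
python3 -c "
from h import *
for n in('top','side'):
    p,d,w=cap(n);print(n);wells(w);covers(w,p,box=((.35,.6),(.13,.33)))
    z=w[...,2];m=(z>.027)&(z<.033)&(w[...,0]>.35)&(w[...,0]<.75)&(w[...,1]>-.25)&(w[...,1]<.16)
    k,L,st,_=cv2.connectedComponentsWithStats(m.astype(np.uint8));i=1+st[1:,4].argmax();print('deck',rect(w[L==i][:,:2]),np.median(z[L==i]))
"
python3 plan.py "516 233 120 -29.5 95 1" "516 233 22 -29.5 95 2"
```

```text
top
well 0 hub mean [ 609.8 -130.3] mid [ 610.7 -118.9] n 31 ext [17.3 45.1] local [ 80.  -92.9]
well 1 hub mean [614.7 -37. ] mid [614.3 -36.5] n 23 ext [19.1 19.1] local [77.9  0.6]
well 2 hub mean [622.5  56.9] mid [621.5  58.5] n 28 ext [22.6 18.9] local [78.6 94.8]
deck (array([536.5, -31.7]), 319.9, 280.6, 85.7) 0.02974071587554116
side
well 0 hub mean [ 610.5 -133. ] mid [ 611.3 -133.7] n 39 ext [19.5 20.5] local [ 80.9 -95.5]
well 1 hub mean [617.7 -38.9] mid [617.6 -40. ] n 48 ext [20.3 23.1] local [81.  -1.1]
well 2 hub mean [624.4  54.9] mid [624.7  53.8] n 52 ext [19.8 21.5] local [80.7 93. ]
cov [516.2 234. ] 56.1 54.3 60.6 z 0.0527 rgb [ 87. 113. 151.] px [284 299  41  38]
deck (array([537.9, -35.3]), 325.5, 280.4, 85.7) 0.030882801743014693
now [474.2 164.6 109.2] psi -29.4 open 0.209 t 31.6833
[{"xyz":[27,1,-4],"roll":0.001,"grip":95},{"xyz":[27,1,-3],"roll":0.001,"grip":95},{"xyz":[26,1,-4],"roll":0,"grip":95},{"xyz":[0,0,0],"roll":0,"grip":95},{"xyz":[0,-0,33],"roll":0,"grip":95}]
[{"xyz":[0,-0,33],"roll":0,"grip":95},{"xyz":[0,-0,32],"roll":0,"grip":95},{"xyz":[0,0,0],"roll":0,"grip":95},{"xyz":[0,0,0],"roll":0,"grip":95}]
```

Emit:
{"op": "move_arm", "data": {"increments": [{"xyz": [27, 1, -4], "roll": 0, "grip": 95}, {"xyz": [27, 1, -3], "roll": 0, "grip": 95}, {"xyz": [26, 1, -4], "roll": 0, "grip": 95}, {"xyz": [0, 0, 0], "roll": 0, "grip": 95}, {"xyz": [0, 0, 0], "roll": 0, "grip": 95}]}}

```text
time_s: 32.1
position: [0.5171, 0.2356, 0.1186]
tcp_rot: [[0.486, 0.874, 0.001], [0.874, -0.486, 0.0], [0.001, 0.001, -1.0]]
force: [-0.3, 0.1, -0.3]
opening: 0.587
grasp_force: 0.0
```

Emit:
{"op": "move_arm", "data": {"increments": [{"xyz": [0, 0, 0], "roll": 0, "grip": 95}, {"xyz": [0, 0, 0], "roll": 0, "grip": 95}, {"xyz": [0, 0, 0], "roll": 0, "grip": 95}, {"xyz": [0, 0, 0], "roll": 0, "grip": 95}, {"xyz": [0, 0, 0], "roll": 0, "grip": 95}]}}

```text
time_s: 32.52
position: [0.5161, 0.2337, 0.119]
tcp_rot: [[0.489, 0.872, -0.001], [0.872, -0.489, -0.0], [-0.0, -0.0, -1.0]]
force: [0.4, -1.1, -1.3]
opening: 0.921
grasp_force: 0.0
```

```bash
python3 plan.py "515 234 120 -29.6 95" "515 234 22 -29.6 95 2 33"
```

```text
now [516.1 233.7 119. ] psi -29.3 open 0.921 t 32.5167
[{"xyz":[-0.3,-1.1,-1],"roll":0.006,"grip":95},{"xyz":[0,0,33],"roll":-0,"grip":95},{"xyz":[0,0,32],"roll":-0,"grip":95},{"xyz":[0,0,33],"roll":-0,"grip":95},{"xyz":[0,0,0],"roll":0,"grip":95}]
[{"xyz":[0,0,0],"roll":0,"grip":95}]
```

Descend, grip, lift, and carry toward well 2.

Emit:
{"op": "move_arm", "data": {"increments": [{"xyz": [0, -1, 0], "roll": 0.005, "grip": 95}, {"xyz": [0, 0, 33], "roll": 0, "grip": 95}, {"xyz": [0, 0, 32], "roll": 0, "grip": 95}, {"xyz": [0, 0, 32], "roll": 0, "grip": 95}, {"xyz": [0, 0, 0], "roll": 0, "grip": 95}]}}

```text
time_s: 32.93
position: [0.5111, 0.2334, 0.0167]
tcp_rot: [[0.493, 0.87, -0.011], [0.87, -0.493, -0.003], [-0.008, -0.009, -1.0]]
force: [-1.3, -0.4, -0.5]
opening: 0.953
grasp_force: 0.0
```

Emit:
{"op": "move_arm", "data": {"increments": [{"xyz": [0, 0, 0], "roll": 0, "grip": 30}, {"xyz": [0, 0, 0], "roll": 0, "grip": 30}, {"xyz": [0, 0, 0], "roll": 0, "grip": 30}, {"xyz": [0, 0, 0], "roll": 0, "grip": 30}, {"xyz": [0, 0, 0], "roll": 0, "grip": 30}]}}

```text
time_s: 33.35
position: [0.5167, 0.235, 0.0239]
tcp_rot: [[0.492, 0.87, 0.003], [0.87, -0.492, 0.001], [0.002, 0.003, -1.0]]
force: [-0.4, 0.5, 0.4]
opening: 0.661
grasp_force: 0.0
```

Emit:
{"op": "move_arm", "data": {"increments": [{"xyz": [0, 0, 0], "roll": 0, "grip": 30}, {"xyz": [0, 0, 0], "roll": 0, "grip": 30}, {"xyz": [0, 0, 0], "roll": 0, "grip": 30}, {"xyz": [0, 0, -30], "roll": 0, "grip": 30}, {"xyz": [0, 0, -30], "roll": 0, "grip": 30}]}}

```text
time_s: 33.77
position: [0.5138, 0.2343, 0.0814]
tcp_rot: [[0.493, 0.87, -0.005], [0.87, -0.493, -0.001], [-0.003, -0.003, -1.0]]
force: [0.3, 0.6, -0.5]
opening: 0.62
grasp_force: 30.0
```

```bash
python3 plan.py "515 234 100 -29.6 30" "622.5 57 100 -4.3 30 4 30"
```

```text
now [513.8 234.3  81.4] psi -29.5 open 0.62 t 33.7667
[{"xyz":[0.4,1.2,-18.6],"roll":0.001,"grip":30},{"xyz":[-14,26,0],"roll":-0.063,"grip":30},{"xyz":[-16,25,0],"roll":-0.063,"grip":30},{"xyz":[-18,24,0],"roll":-0.063,"grip":30},{"xyz":[-19,23,0],"roll":-0.063,"grip":30}]
[{"xyz":[-20,21,0],"roll":-0.063,"grip":30},{"xyz":[-22,20,0],"roll":-0.063,"grip":30},{"xyz":[-23,18,0],"roll":-0.063,"grip":30},{"xyz":[0,0,0],"roll":0,"grip":30},{"xyz":[0,0,0],"roll":0,"grip":30}]
[{"xyz":[0,0,0],"roll":0,"grip":30},{"xyz":[0,0,0],"roll":0,"grip":30}]
```

Emit:
{"op": "move_arm", "data": {"increments": [{"xyz": [0, 1, -18], "roll": 0, "grip": 30}, {"xyz": [-14, 26, 0], "roll": -0.063, "grip": 30}, {"xyz": [-16, 25, 0], "roll": -0.063, "grip": 30}, {"xyz": [-18, 24, 0], "roll": -0.063, "grip": 30}, {"xyz": [-19, 23, 0], "roll": -0.063, "grip": 30}]}}

```text
time_s: 34.18
position: [0.5791, 0.1319, 0.1007]
tcp_rot: [[0.256, 0.967, 0.001], [0.967, -0.256, -0.0], [0.0, 0.001, -1.0]]
force: [0.1, 1.0, -0.6]
opening: 0.622
grasp_force: 30.0
```

Emit:
{"op": "move_arm", "data": {"increments": [{"xyz": [-20, 21, 0], "roll": -0.063, "grip": 30}, {"xyz": [-22, 20, 0], "roll": -0.063, "grip": 30}, {"xyz": [-23, 18, 0], "roll": -0.063, "grip": 30}, {"xyz": [0, 0, 0], "roll": 0, "grip": 30}, {"xyz": [0, 0, 0], "roll": 0, "grip": 30}]}}

```text
time_s: 34.6
position: [0.6244, 0.0555, 0.1002]
tcp_rot: [[0.077, 0.997, 0.001], [0.997, -0.077, 0.0], [0.0, 0.001, -1.0]]
force: [-0.3, 0.6, -1.1]
opening: 0.612
grasp_force: 30.0
```

Emit:
{"op": "move_arm", "data": {"increments": [{"xyz": [0, 0, 0], "roll": 0, "grip": 30}, {"xyz": [0, 0, 0], "roll": 0, "grip": 30}, {"xyz": [0, 0, 0], "roll": 0, "grip": 30}, {"xyz": [0, 0, 0], "roll": 0, "grip": 30}]}}

```text
time_s: 34.93
position: [0.623, 0.0584, 0.1001]
tcp_rot: [[0.073, 0.997, -0.001], [0.997, -0.073, 0.0], [0.0, -0.001, -1.0]]
force: [0.2, -0.5, -1.2]
opening: 0.62
grasp_force: 30.0
```

```bash
python3 plan.py "622.5 57 100 -4.3 30" "622.5 57 66 -4.3 30 2 20"; python3 -c "
from h import *
p,d,w=cap('side');save('pics/w2.png',cv2.resize(p[160:300,180:360],None,fx=3,fy=3))
covers(w,p,zr=(.12,.135),box=((.55,.7),(0,.13)))
s=bot.read_state();print(s['position'],s['joint_positions'])
"
```

```text
now [623.   58.4 100.1] psi -4.2 open 0.62 t 34.9333
[{"xyz":[-1.4,-0.4,0.1],"roll":0.002,"grip":30},{"xyz":[-0,-0,17],"roll":0,"grip":30},{"xyz":[-0,-0,17],"roll":0,"grip":30},{"xyz":[0,0,0],"roll":0,"grip":30},{"xyz":[0,0,0],"roll":0,"grip":30}]
cov [623.3  59.2] 74.4 54.0 -8.9 z 0.1293 rgb [58. 63. 74.] px [242 205  37  24]
[0.62319114 0.05824943 0.10011859] [-4.87597551e+00  3.90111718e+01  8.76740840e+01  2.18415167e-03
  5.33325772e+01 -7.12940543e-01]
```

View pics/w2.png

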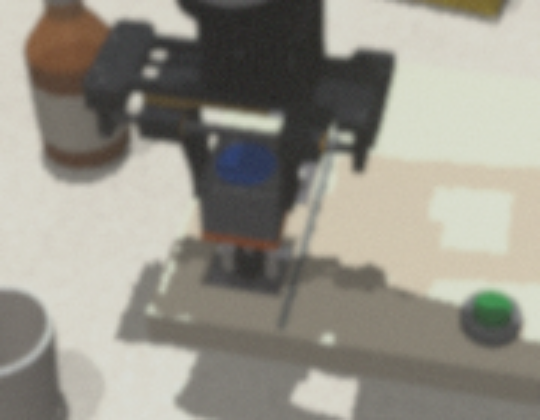

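```bash
cat >> h.py <<'E'
def disc(w,p,box):
    q=p.astype(int); z=w[...,2]
    m=(q[...,2]>q[...,0]+25)&(z>.04)&(w[...,0]>box[0][0])&(w[...,0]<box[0][1])&(w[...,1]>box[1][0])&(w[...,1]<box[1][1])
    c=w[m]; print("disc",(c.mean(0)*1000).round(1),"mid",((c.min(0)+c.max(0))*500).round(1),"ext",((c.max(0)-c.min(0))*1000).round(1),m.sum())
E
python3 -c "
from h import *
for i in range(2):
    p,d,w=cap('side');disc(w,p,((.56,.68),(.0,.12)));s=bot.read_state();print(np.round(s['position'],4))
"
```

```text
disc [624.4  57.4 139.8] mid [622.6  60.1 285.8] ext [ 64.3  58.4 317. ] 212
[0.6233 0.0581 0.1001]
disc [624.4  57.4 138.5] mid [622.   63.2 285.5] ext [ 62.8  54.9 316. ] 212
[0.6235 0.0579 0.1001]
```

Emit:
{"op": "move_arm", "data": {"increments": [{"xyz": [-1.6, -0.5, 0], "roll": 0, "grip": 30}, {"xyz": [0, 0, 20], "roll": 0, "grip": 30}, {"xyz": [0, 0, 18], "roll": 0, "grip": 30}, {"xyz": [0, 0, 0], "roll": 0, "grip": 30}, {"xyz": [0, 0, 0], "roll": 0, "grip": 30}]}}

```text
time_s: 35.5
position: [0.6221, 0.0557, 0.0612]
tcp_rot: [[0.074, 0.997, -0.003], [0.997, -0.074, 0.0], [0.0, -0.003, -1.0]]
force: [1.2, 0.1, -1.0]
opening: 0.617
grasp_force: 30.0
```

Emit:
{"op": "move_arm", "data": {"increments": [{"xyz": [0, 0, 3], "roll": 0, "grip": 30}, {"xyz": [0, 0, 3], "roll": 0, "grip": 30}, {"xyz": [0, 0, 3], "roll": 0, "grip": 30}, {"xyz": [0, 0, 0], "roll": 0, "grip": 30}]}}

```text
time_s: 35.83
position: [0.623, 0.0557, 0.0531]
tcp_rot: [[0.074, 0.997, 0.0], [0.997, -0.074, -0.0], [-0.0, 0.0, -1.0]]
force: [-0.2, -0.6, -1.8]
opening: 0.617
grasp_force: 30.0
```

```bash
python3 plan.py "622.8 56.5 52 -4.3 30"; python3 -c "
from rig import bot
s=bot.read_state();print(s['force'],s['moment'])"
```

```text
now [623.   55.7  53.1] psi -4.2 open 0.617 t 35.8333
[{"xyz":[0.8,-0.3,1.1],"roll":0.001,"grip":30}]
[-0.21381595 -0.5584241  -1.76280769] [-0.0781713   0.05219401  0.04918573]
```

Emit:
{"op": "move_arm", "data": {"increments": [{"xyz": [0.8, -0.3, 0], "roll": 0, "grip": 30}, {"xyz": [0, 0, 2], "roll": 0, "grip": 30}, {"xyz": [0, 0, 2], "roll": 0, "grip": 30}, {"xyz": [0, 0, 0], "roll": 0, "grip": 30}]}}

```text
time_s: 36.17
position: [0.6226, 0.0565, 0.0488]
tcp_rot: [[0.074, 0.997, -0.001], [0.997, -0.074, 0.0], [-0.0, -0.001, -1.0]]
force: [-0.2, 0.2, -0.8]
opening: 0.614
grasp_force: 30.0
```

Emit:
{"op": "move_arm", "data": {"increments": [{"xyz": [0, 0, 2], "roll": 0, "grip": 30}, {"xyz": [0, 0, 2], "roll": 0, "grip": 30}, {"xyz": [0, 0, 0], "roll": 0, "grip": 30}]}}

```text
time_s: 36.42
position: [0.6225, 0.0565, 0.0445]
tcp_rot: [[0.074, 0.997, -0.001], [0.997, -0.074, 0.0], [-0.0, -0.001, -1.0]]
force: [0.2, -0.3, -0.9]
opening: 0.62
grasp_force: 30.0
```

Emit:
{"op": "move_arm", "data": {"increments": [{"xyz": [0, 0, 2], "roll": 0, "grip": 30}, {"xyz": [0, 0, 2], "roll": 0, "grip": 30}, {"xyz": [0, 0, 0], "roll": 0, "grip": 30}]}}

```text
time_s: 36.67
position: [0.6229, 0.0565, 0.0417]
tcp_rot: [[0.074, 0.997, 0.0], [0.997, -0.074, -0.0], [-0.0, 0.0, -1.0]]
force: [-1.5, -0.9, 3.2]
opening: 0.615
grasp_force: 30.0
```

Emit:
{"op": "move_arm", "data": {"increments": [{"xyz": [0, 0, 0], "roll": 0, "grip": 85}, {"xyz": [0, 0, 0], "roll": 0, "grip": 85}, {"xyz": [0, 0, 0], "roll": 0, "grip": 85}, {"xyz": [0, 0, 0], "roll": 0, "grip": 85}, {"xyz": [0, 0, 0], "roll": 0, "grip": 85}]}}

```text
time_s: 37.08
position: [0.6228, 0.0565, 0.0409]
tcp_rot: [[0.074, 0.997, -0.0], [0.997, -0.074, 0.0], [0.0, -0.0, -1.0]]
force: [0.0, 0.2, -0.1]
opening: 0.833
grasp_force: 0.0
```

Emit:
{"op": "move_arm", "data": {"increments": [{"xyz": [0, 0, -35], "roll": 0, "grip": 85}, {"xyz": [0, 0, -35], "roll": 0, "grip": 0}, {"xyz": [0, 0, -20], "roll": 0, "grip": 0}]}}

```text
time_s: 37.33
position: [0.6242, 0.0564, 0.1337]
tcp_rot: [[0.074, 0.997, 0.003], [0.997, -0.074, -0.0], [0.0, 0.003, -1.0]]
force: [0.6, 0.1, 0.5]
opening: 0.765
grasp_force: 0.0
```

```bash
python3 plan.py "490 190 140 -20 0" "361 320 130 -44.8 0 4"; python3 -c "
from h import *
p,d,w=cap('top');covers(w,p);
p,d,w=cap('side');covers(w,p)"
```

```text
now [624.2  56.4 133.7] psi -4.2 open 0.765 t 37.3333
[{"xyz":[25,-29,-1],"roll":0.055,"grip":0},{"xyz":[23,-30,-1],"roll":0.055,"grip":0},{"xyz":[21,-31,-1],"roll":0.055,"grip":0},{"xyz":[20,-32,-2],"roll":0.055,"grip":0},{"xyz":[17,-34,-1],"roll":0.055,"grip":0}]
[{"xyz":[16,-33,2],"roll":0.087,"grip":0},{"xyz":[13,-34,2],"roll":0.086,"grip":0},{"xyz":[10,-35,2],"roll":0.087,"grip":0},{"xyz":[6,-36,2],"roll":0.086,"grip":0},{"xyz":[3,-37,2],"roll":0.087,"grip":0}]
[{"xyz":[0,0,0],"roll":0,"grip":0},{"xyz":[0,0,0],"roll":0,"grip":0},{"xyz":[0,0,0],"roll":0,"grip":0},{"xyz":[0,0,0],"roll":0,"grip":0}]
cov [637.7 397.9] 55.8 54.8 69.5 z 0.0534 rgb [145.   3.   0.] px [129 199  25  24]
cov [630.1 276.9] 55.3 55.1 68.5 z 0.0531 rgb [146.   7.   2.] px [172 202  26  25]
cov [531.4 366. ] 55.6 54.2 71.5 z 0.0534 rgb [145.    5.    0.5] px [137 237  26  25]
cov [737.9 193. ] 46.7 9.9 71.3 z 0.0555 rgb [100.  96.  92.] px [184 274  15  22]
cov [631.5 274. ] 55.9 53.9 -21.6 z 0.0547 rgb [204.  69.  64.] px [217 311  42  39]
cov [533.1 363.4] 55.2 52.9 -18.7 z 0.0544 rgb [210.  71.  66.] px [264 364  45  46]
cov [402.  358.1] 55.2 53.3 -43.6 z 0.0543 rgb [131. 130. 131.] px [346 370  49  50]
cov [640.1 395.3] 55.5 53.4 -21.3 z 0.0544 rgb [209.  69.  65.] px [193 374  48  46]
```

Emit:
{"op": "move_arm", "data": {"increments": [{"xyz": [25, -29, -1], "roll": 0.055, "grip": 0}, {"xyz": [23, -30, -1], "roll": 0.055, "grip": 0}, {"xyz": [21, -31, -1], "roll": 0.055, "grip": 0}, {"xyz": [20, -32, -2], "roll": 0.055, "grip": 0}, {"xyz": [17, -34, -1], "roll": 0.055, "grip": 0}]}}

```text
time_s: 37.85
position: [0.4865, 0.1905, 0.1361]
tcp_rot: [[0.345, 0.938, -0.002], [0.938, -0.345, -0.0], [-0.001, -0.001, -1.0]]
force: [1.4, -0.0, 1.1]
opening: 0.313
grasp_force: 0.0
```

Emit:
{"op": "move_arm", "data": {"increments": [{"xyz": [16, -33, 2], "roll": 0.087, "grip": 0}, {"xyz": [13, -34, 2], "roll": 0.087, "grip": 0}, {"xyz": [10, -35, 2], "roll": 0.087, "grip": 0}, {"xyz": [6, -36, 2], "roll": 0.086, "grip": 0}, {"xyz": [3, -37, 2], "roll": 0.086, "grip": 0}]}}

```text
time_s: 38.27
position: [0.3577, 0.3204, 0.1261]
tcp_rot: [[0.708, 0.706, -0.002], [0.706, -0.708, -0.001], [-0.002, -0.001, -1.0]]
force: [0.2, -0.1, 0.4]
opening: 0.017
grasp_force: 0.0
```

Emit:
{"op": "move_arm", "data": {"increments": [{"xyz": [0, 0, 0], "roll": 0, "grip": 0}, {"xyz": [0, 0, 0], "roll": 0, "grip": 0}, {"xyz": [0, 0, 0], "roll": 0, "grip": 0}]}}

```text
time_s: 38.52
position: [0.3595, 0.3198, 0.1265]
tcp_rot: [[0.703, 0.711, -0.0], [0.711, -0.703, -0.001], [-0.001, 0.0, -1.0]]
force: [0.3, -0.8, -0.6]
opening: 0.008
grasp_force: 0.0
```

```bash
python3 plan.py "361 320 130 -44.8 0" "361 320 47 -44.8 0"; python3 -c "
from h import *
p,d,w=cap('side');covers(w,p);covers(w,p,zr=(.05,.075),box=((.56,.68),(0,.12)));disc(w,p,((.56,.68),(.0,.12)))
p,d,w=cap('top');covers(w,p,zr=(.05,.075),box=((.56,.68),(0,.12)))"
```

```text
now [359.5 319.8 126.5] psi -44.7 open 0.008 t 38.5167
[{"xyz":[1.1,0.9,-3.5],"roll":0.002,"grip":0},{"xyz":[0,0,28],"roll":-0,"grip":0},{"xyz":[0,0,28],"roll":-0,"grip":0},{"xyz":[0,0,27],"roll":-0,"grip":0}]
cov [737.4 193.3] 44.6 10.3 69.6 z 0.0556 rgb [103.  99.  95.] px [184 274  15  21]
cov [631.6 274.2] 55.9 52.6 -22.1 z 0.0546 rgb [211.  73.  67.] px [217 311  42  39]
cov [533.5 363.3] 55.7 53.0 -18.1 z 0.0545 rgb [215.  73.  68.] px [264 364  45  47]
cov [402.3 357.9] 55.4 53.7 -43.1 z 0.0543 rgb [121. 109.  83.] px [346 370  49  50]
cov [640.2 395.5] 57.1 53.5 -20.8 z 0.0545 rgb [215.  71.  67.] px [193 374  48  46]
cov [623.6  55. ] 56.8 54.6 85.3 z 0.0708 rgb [ 92. 110. 140.] px [248 223  30  28]
disc [623.   55.5  71.6] mid [622.9  54.9  71.9] ext [44.5 47.   5.5] 259
cov [621.3  57.4] 54.7 54.1 85.9 z 0.0691 rgb [46. 60. 90.] px [253 208  22  22]
```

Emit:
{"op": "move_arm", "data": {"increments": [{"xyz": [0, 0, 40], "roll": 0, "grip": 0}, {"xyz": [0, 0, 40], "roll": 0, "grip": 0}, {"xyz": [0, 0, 0], "roll": 0, "grip": 0}, {"xyz": [8, 0, 0], "roll": 0, "grip": 0}, {"xyz": [8, 0, 0], "roll": 0, "grip": 0}]}}

```text
time_s: 39.03
position: [0.3724, 0.3312, 0.0482]
tcp_rot: [[0.706, 0.708, 0.001], [0.708, -0.706, 0.001], [0.001, 0.0, -1.0]]
force: [0.9, 0.2, -0.5]
opening: 0.006
grasp_force: 0.0
```

Emit:
{"op": "move_arm", "data": {"increments": [{"xyz": [4, 0, 0], "roll": 0, "grip": 0}, {"xyz": [7, 0, -6], "roll": 0, "grip": 0}, {"xyz": [7, 0, -6], "roll": 0, "grip": 0}, {"xyz": [8, 0, -4], "roll": 0, "grip": 0}, {"xyz": [8, 0, -4], "roll": 0, "grip": 0}]}}

```text
time_s: 39.45
position: [0.3968, 0.3568, 0.0702]
tcp_rot: [[0.705, 0.71, 0.005], [0.71, -0.705, 0.003], [0.006, 0.002, -1.0]]
force: [1.1, 0.0, 0.1]
opening: 0.006
grasp_force: 0.0
```

Emit:
{"op": "move_arm", "data": {"increments": [{"xyz": [7, 0, -2], "roll": 0, "grip": 0}, {"xyz": [7, 0, -1], "roll": 0, "grip": 0}, {"xyz": [7, 0, 0], "roll": 0, "grip": 0}, {"xyz": [7, 0, 1], "roll": 0, "grip": 0}, {"xyz": [7, 0, 2], "roll": 0, "grip": 0}]}}

```text
time_s: 39.87
position: [0.4199, 0.3807, 0.0668]
tcp_rot: [[0.705, 0.71, -0.0], [0.71, -0.705, -0.0], [-0.0, -0.0, -1.0]]
force: [0.5, 0.3, 0.0]
opening: 0.007
grasp_force: 0.0
```

Emit:
{"op": "move_arm", "data": {"increments": [{"xyz": [7, 0, 3], "roll": 0, "grip": 0}, {"xyz": [0, 0, 0], "roll": 0, "grip": 0}, {"xyz": [0, 0, 0], "roll": 0, "grip": 0}, {"xyz": [-30, 0, -20], "roll": 0, "grip": 85}, {"xyz": [-30, 0, -25], "roll": 0, "grip": 95}]}}

```text
time_s: 40.28
position: [0.3809, 0.3416, 0.1071]
tcp_rot: [[0.704, 0.71, -0.004], [0.71, -0.704, -0.003], [-0.005, -0.001, -1.0]]
force: [-0.2, -0.7, 0.7]
opening: 0.083
grasp_force: 0.0
```

```bash
python3 -c "
from h import *
p,d,w=cap('side');covers(w,p,box=((.35,.55),(.3,.45)));disc(w,p,((.36,.5),(.33,.45)))
p,d,w=cap('top');covers(w,p,box=((.35,.55),(.3,.45)))"; python3 plan.py "438 397 125 -44.8 95"
```

```text
cov [531.9 364.1] 54.0 52.5 73.7 z 0.0543 rgb [217.  73.  68.] px [275 364  34  46]
cov [442.7 397.1] 55.7 51.2 43.8 z 0.0527 rgb [ 83. 112. 164.] px [319 392  51  28]
disc [413.6 374.8 256.7] mid [416.  367.7 252.8] ext [ 94.5  74.4 406.8] 913
cov [529.9 366.8] 56.4 52.1 74.6 z 0.0536 rgb [128.   4.   1.] px [137 242  26  20]
cov [455.6 388.2] 50.2 14.6 45.5 z 0.0511 rgb [62.5 64.  75. ] px [132 269  16  15]
now [377.9 339.8 110.5] psi -44.8 open 0.165 t 40.3833
[{"xyz":[28,1,-5],"roll":-0,"grip":95},{"xyz":[28,1,-5],"roll":-0,"grip":95},{"xyz":[27,0,-5],"roll":-0,"grip":95}]
```

Emit:
{"op": "move_arm", "data": {"increments": [{"xyz": [28, 2, -5], "roll": 0.005, "grip": 95}, {"xyz": [28, 1, -5], "roll": 0, "grip": 95}, {"xyz": [28, 1, -5], "roll": 0, "grip": 95}, {"xyz": [0, 0, 0], "roll": 0, "grip": 95}, {"xyz": [0, 0, 0], "roll": 0, "grip": 95}]}}

```text
time_s: 40.8
position: [0.4458, 0.4002, 0.124]
tcp_rot: [[0.708, 0.706, 0.002], [0.706, -0.708, 0.001], [0.002, 0.0, -1.0]]
force: [-0.2, 0.1, 0.1]
opening: 0.545
grasp_force: 0.0
```

Emit:
{"op": "move_arm", "data": {"increments": [{"xyz": [0, 0, 0], "roll": 0, "grip": 95}, {"xyz": [0, 0, 0], "roll": 0, "grip": 95}, {"xyz": [0, 0, 0], "roll": 0, "grip": 95}, {"xyz": [0, 0, 0], "roll": 0, "grip": 95}, {"xyz": [0, 0, 0], "roll": 0, "grip": 95}]}}

```text
time_s: 41.22
position: [0.4439, 0.3988, 0.1239]
tcp_rot: [[0.708, 0.706, -0.001], [0.706, -0.708, -0.0], [-0.001, -0.0, -1.0]]
force: [-0.3, -0.0, -0.4]
opening: 0.903
grasp_force: 0.0
```

```bash
python3 -c "
from h import *
p,d,w=cap('side');covers(w,p,zr=(.045,.06),box=((.38,.5),(.34,.45)));disc(w,p,((.38,.5),(.35,.45)))"; python3 plan.py "439.5 398.3 120 -45.2 95" "439.5 398.3 23 -45.2 95"
```

```text
cov [446.9 395.2] 50.8 42.8 46.5 z 0.0526 rgb [ 55.  71. 120.] px [319 393  43  27]
disc [436.1 409.8 425. ] mid [430.4 400.7 293.7] ext [100.7  98.6 488.5] 3711
now [444.1 398.9 124. ] psi -45.1 open 0.921 t 41.2667
[{"xyz":[-3.7,-2.8,4],"roll":0.002,"grip":95},{"xyz":[0,-0,32],"roll":-0,"grip":95},{"xyz":[0,-0,33],"roll":-0,"grip":95},{"xyz":[0,-0,32],"roll":-0,"grip":95}]
```

Emit:
{"op": "move_arm", "data": {"increments": [{"xyz": [-3.3, -2.5, 4], "roll": 0, "grip": 95}, {"xyz": [0, 0, 32], "roll": 0, "grip": 95}, {"xyz": [0, 0, 33], "roll": 0, "grip": 95}, {"xyz": [0, 0, 31], "roll": 0, "grip": 95}, {"xyz": [0, 0, 0], "roll": 0, "grip": 95}]}}

```text
time_s: 41.68
position: [0.4358, 0.3958, 0.0184]
tcp_rot: [[0.708, 0.706, -0.011], [0.706, -0.708, -0.007], [-0.012, -0.003, -1.0]]
force: [-1.0, -0.2, -0.9]
opening: 0.945
grasp_force: 0.0
```

Emit:
{"op": "move_arm", "data": {"increments": [{"xyz": [0, 0, 0], "roll": 0, "grip": 30}, {"xyz": [0, 0, 0], "roll": 0, "grip": 30}, {"xyz": [0, 0, 0], "roll": 0, "grip": 30}, {"xyz": [0, 0, 0], "roll": 0, "grip": 30}, {"xyz": [0, 0, 0], "roll": 0, "grip": 30}]}}

```text
time_s: 42.1
position: [0.4413, 0.3993, 0.0259]
tcp_rot: [[0.708, 0.706, 0.003], [0.706, -0.708, 0.002], [0.003, 0.001, -1.0]]
force: [0.8, -1.1, 0.5]
opening: 0.657
grasp_force: 0.0
```

Emit:
{"op": "move_arm", "data": {"increments": [{"xyz": [0, 0, 0], "roll": 0, "grip": 30}, {"xyz": [0, 0, 0], "roll": 0, "grip": 30}, {"xyz": [0, 0, 0], "roll": 0, "grip": 30}, {"xyz": [0, 0, -30], "roll": 0, "grip": 30}, {"xyz": [0, 0, -35], "roll": 0, "grip": 30}]}}

```text
time_s: 42.52
position: [0.4382, 0.3972, 0.0874]
tcp_rot: [[0.708, 0.706, -0.006], [0.706, -0.708, -0.004], [-0.007, -0.002, -1.0]]
force: [0.5, -0.1, -0.4]
opening: 0.616
grasp_force: 30.0
```

```bash
python3 plan.py "440 390 130 -40 30" "470 250 150 -25 30"  "540 80 150 -4.3 30"  "615.5 -37.6 108 -4.3 30 5"
```

```text
now [438.2 397.2  87.4] psi -45.1 open 0.616 t 42.5167
[{"xyz":[-2,3,-21],"roll":-0.045,"grip":30},{"xyz":[-2,3,-22],"roll":-0.044,"grip":30},{"xyz":[-22,28,-5],"roll":-0.065,"grip":30},{"xyz":[-24,27,-5],"roll":-0.066,"grip":30},{"xyz":[-25,25,-5],"roll":-0.065,"grip":30}]
[{"xyz":[-27,24,-5],"roll":-0.066,"grip":30},{"xyz":[-25,27,0],"roll":-0.072,"grip":30},{"xyz":[-27,25,0],"roll":-0.072,"grip":30},{"xyz":[-29,23,0],"roll":-0.072,"grip":30},{"xyz":[-30,21,0],"roll":-0.073,"grip":30}]
[{"xyz":[-31,19,0],"roll":-0.072,"grip":30},{"xyz":[-28,21,11],"roll":-0,"grip":30},{"xyz":[-28,21,10],"roll":-0,"grip":30},{"xyz":[-28,21,11],"roll":-0,"grip":30},{"xyz":[-28,21,10],"roll":-0,"grip":30}]
[{"xyz":[0,0,0],"roll":0,"grip":30},{"xyz":[0,0,0],"roll":0,"grip":30},{"xyz":[0,0,0],"roll":0,"grip":30},{"xyz":[0,0,0],"roll":0,"grip":30},{"xyz":[0,0,0],"roll":0,"grip":30}]
```

Emit:
{"op": "move_arm", "data": {"increments": [{"xyz": [-2, 3, -21], "roll": -0.045, "grip": 30}, {"xyz": [-2, 3, -22], "roll": -0.045, "grip": 30}, {"xyz": [-22, 28, -5], "roll": -0.065, "grip": 30}, {"xyz": [-24, 27, -5], "roll": -0.065, "grip": 30}, {"xyz": [-25, 25, -5], "roll": -0.065, "grip": 30}]}}

```text
time_s: 42.93
position: [0.4643, 0.2861, 0.148]
tcp_rot: [[0.476, 0.879, 0.001], [0.879, -0.476, 0.0], [0.001, 0.001, -1.0]]
force: [1.2, -0.7, -1.1]
opening: 0.619
grasp_force: 30.0
```

Emit:
{"op": "move_arm", "data": {"increments": [{"xyz": [-27, 24, -5], "roll": -0.065, "grip": 30}, {"xyz": [-25, 27, 0], "roll": -0.072, "grip": 30}, {"xyz": [-27, 25, 0], "roll": -0.072, "grip": 30}, {"xyz": [-29, 23, 0], "roll": -0.072, "grip": 30}, {"xyz": [-30, 21, 0], "roll": -0.073, "grip": 30}]}}

```text
time_s: 43.35
position: [0.5277, 0.1134, 0.1524]
tcp_rot: [[0.144, 0.99, 0.0], [0.99, -0.144, 0.0], [0.0, 0.0, -1.0]]
force: [1.7, 1.2, -0.8]
opening: 0.622
grasp_force: 30.0
```

Emit:
{"op": "move_arm", "data": {"increments": [{"xyz": [-31, 19, 0], "roll": -0.073, "grip": 30}, {"xyz": [-28, 21, 11], "roll": 0, "grip": 30}, {"xyz": [-28, 21, 10], "roll": 0, "grip": 30}, {"xyz": [-28, 21, 11], "roll": 0, "grip": 30}, {"xyz": [-28, 21, 10], "roll": 0, "grip": 30}]}}

```text
time_s: 43.77
position: [0.6176, -0.0379, 0.1097]
tcp_rot: [[0.075, 0.997, -0.0], [0.997, -0.075, 0.0], [0.0, -0.0, -1.0]]
force: [-0.6, 0.3, -1.2]
opening: 0.616
grasp_force: 30.0
```

Emit:
{"op": "move_arm", "data": {"increments": [{"xyz": [0, 0, 0], "roll": 0, "grip": 30}, {"xyz": [0, 0, 0], "roll": 0, "grip": 30}, {"xyz": [0, 0, 0], "roll": 0, "grip": 30}, {"xyz": [0, 0, 0], "roll": 0, "grip": 30}, {"xyz": [0, 0, 0], "roll": 0, "grip": 30}]}}

```text
time_s: 44.18
position: [0.6165, -0.0348, 0.1105]
tcp_rot: [[0.073, 0.997, -0.0], [0.997, -0.073, 0.0], [0.0, -0.0, -1.0]]
force: [-0.3, 0.8, -0.4]
opening: 0.62
grasp_force: 30.0
```

```bash
python3 plan.py "615.5 -37.6 100 -4.3 30"; python3 -c "
from h import *
p,d,w=cap('side');q=p.astype(int);m=(q[...,2]>q[...,0]+25)&(w[...,2]>.11)&(w[...,2]<.17)&(abs(w[...,0]-.615)<.03)&(abs(w[...,1]+.037)<.03)
print((w[m].mean(0)*1000).round(1),m.sum(),((w[m].max(0)-w[m].min(0))*1000).round(1));wells(w);disc(w,p,((.56,.68),(.02,.12)))"
```

```text
now [616.5 -34.8 110.5] psi -4.2 open 0.62 t 44.1833
[{"xyz":[-2.8,-0.8,10.5],"roll":0.002,"grip":30}]
[617.  -34.9 138.6] 158 [37.6 38.1  5.3]
well 1 hub mean [617.7 -39.5] mid [617.2 -40.3] n 42 ext [20.4 22.4] local [81.1 -1.7]
well 2 hub mean [619.7  75.5] mid [623.5  56.3] n 69 ext [54.1 51.7] local [ 74.4 113.1]
disc [623.1  55.6  71.8] mid [623.4  55.2  71.8] ext [41.5 41.3  5.6] 215
```

Emit:
{"op": "move_arm", "data": {"increments": [{"xyz": [-3.8, -0.6, 0], "roll": 0, "grip": 30}, {"xyz": [0, 0, 24], "roll": 0, "grip": 30}, {"xyz": [0, 0, 24], "roll": 0, "grip": 30}, {"xyz": [0, 0, 0], "roll": 0, "grip": 30}, {"xyz": [0, 0, 0], "roll": 0, "grip": 30}]}}

```text
time_s: 44.65
position: [0.6151, -0.0395, 0.0613]
tcp_rot: [[0.074, 0.997, -0.003], [0.997, -0.074, 0.001], [0.001, -0.003, -1.0]]
force: [0.2, 0.2, -1.0]
opening: 0.619
grasp_force: 30.0
```

Emit:
{"op": "move_arm", "data": {"increments": [{"xyz": [0, 0, 2], "roll": 0, "grip": 30}, {"xyz": [0, 0, 2], "roll": 0, "grip": 30}, {"xyz": [0, 0, 0], "roll": 0, "grip": 30}, {"xyz": [0, 0, 0], "roll": 0, "grip": 30}]}}

```text
time_s: 44.98
position: [0.6169, -0.0401, 0.059]
tcp_rot: [[0.075, 0.997, 0.002], [0.997, -0.075, -0.0], [-0.0, 0.002, -1.0]]
force: [0.1, -0.5, 0.1]
opening: 0.615
grasp_force: 30.0
```

```bash
python3 plan.py "615.6 -38.6 58 -4.3 30"
```

```text
now [616.9 -40.1  59. ] psi -4.3 open 0.615 t 44.9833
[{"xyz":[1.4,-1.5,1],"roll":0,"grip":30}]
```

Emit:
{"op": "move_arm", "data": {"increments": [{"xyz": [1.4, -1.2, 0], "roll": 0, "grip": 30}, {"xyz": [0, 0, 0], "roll": 0, "grip": 30}, {"xyz": [0, 0, 2], "roll": 0, "grip": 30}, {"xyz": [0, 0, 2], "roll": 0, "grip": 30}, {"xyz": [0, 0, 0], "roll": 0, "grip": 30}]}}

```text
time_s: 45.4
position: [0.6149, -0.0385, 0.0536]
tcp_rot: [[0.075, 0.997, -0.001], [0.997, -0.075, 0.0], [0.0, -0.001, -1.0]]
force: [0.1, 0.2, -0.9]
opening: 0.617
grasp_force: 30.0
```

Emit:
{"op": "move_arm", "data": {"increments": [{"xyz": [0, 0, 2], "roll": 0, "grip": 30}, {"xyz": [0, 0, 2], "roll": 0, "grip": 30}, {"xyz": [0, 0, 0], "roll": 0, "grip": 30}]}}

```text
time_s: 45.65
position: [0.615, -0.0385, 0.0495]
tcp_rot: [[0.075, 0.997, -0.001], [0.997, -0.075, 0.0], [0.0, -0.001, -1.0]]
force: [0.3, 1.0, -0.9]
opening: 0.619
grasp_force: 30.0
```

Emit:
{"op": "move_arm", "data": {"increments": [{"xyz": [0, 0, 2], "roll": 0, "grip": 30}, {"xyz": [0, 0, 2], "roll": 0, "grip": 30}, {"xyz": [0, 0, 0], "roll": 0, "grip": 30}]}}

```text
time_s: 45.9
position: [0.615, -0.0385, 0.0456]
tcp_rot: [[0.075, 0.997, -0.001], [0.997, -0.075, 0.0], [0.0, -0.001, -1.0]]
force: [-0.1, -0.0, -0.9]
opening: 0.622
grasp_force: 30.0
```

Emit:
{"op": "move_arm", "data": {"increments": [{"xyz": [0, 0, 2], "roll": 0, "grip": 30}, {"xyz": [0, 0, 1], "roll": 0, "grip": 30}, {"xyz": [0, 0, 0], "roll": 0, "grip": 30}]}}

```text
time_s: 46.15
position: [0.6154, -0.0386, 0.0437]
tcp_rot: [[0.075, 0.997, 0.0], [0.997, -0.075, -0.0], [-0.0, 0.0, -1.0]]
force: [-0.6, 0.0, 4.1]
opening: 0.62
grasp_force: 30.1
```

Emit:
{"op": "move_arm", "data": {"increments": [{"xyz": [0, 0, 0], "roll": 0, "grip": 85}, {"xyz": [0, 0, 0], "roll": 0, "grip": 85}, {"xyz": [0, 0, 0], "roll": 0, "grip": 85}, {"xyz": [0, 0, 0], "roll": 0, "grip": 85}, {"xyz": [0, 0, 0], "roll": 0, "grip": 85}]}}

```text
time_s: 46.57
position: [0.6152, -0.0385, 0.0429]
tcp_rot: [[0.075, 0.997, -0.0], [0.997, -0.075, 0.0], [0.0, -0.0, -1.0]]
force: [-0.1, -0.4, 0.0]
opening: 0.831
grasp_force: 0.0
```

Emit:
{"op": "move_arm", "data": {"increments": [{"xyz": [0, 0, -35], "roll": 0, "grip": 85}, {"xyz": [0, 0, -35], "roll": 0, "grip": 0}, {"xyz": [0, 0, -20], "roll": 0, "grip": 0}]}}

```text
time_s: 46.82
position: [0.6166, -0.0388, 0.1356]
tcp_rot: [[0.075, 0.997, 0.003], [0.997, -0.075, -0.001], [-0.0, 0.003, -1.0]]
force: [1.2, -0.1, 0.4]
opening: 0.768
grasp_force: 0.0
```

```bash
python3 plan.py "445.5 96 120 -4.3 0 6"
```

```text
now [616.6 -38.8 135.6] psi -4.3 open 0.768 t 46.8167
[{"xyz":[20,-30,3],"roll":0,"grip":0},{"xyz":[20,-30,3],"roll":0,"grip":0},{"xyz":[20,-30,2],"roll":0,"grip":0},{"xyz":[21,-30,3],"roll":0,"grip":0},{"xyz":[20,-30,2],"roll":0,"grip":0}]
[{"xyz":[21,-31,3],"roll":0,"grip":0},{"xyz":[0,0,0],"roll":0,"grip":0},{"xyz":[0,0,0],"roll":0,"grip":0},{"xyz":[0,0,0],"roll":0,"grip":0},{"xyz":[0,0,0],"roll":0,"grip":0}]
[{"xyz":[0,0,0],"roll":0,"grip":0},{"xyz":[0,0,0],"roll":0,"grip":0}]
```

Emit:
{"op": "move_arm", "data": {"increments": [{"xyz": [20, -30, 3], "roll": 0, "grip": 0}, {"xyz": [20, -30, 3], "roll": 0, "grip": 0}, {"xyz": [20, -30, 2], "roll": 0, "grip": 0}, {"xyz": [21, -30, 3], "roll": 0, "grip": 0}, {"xyz": [20, -30, 2], "roll": 0, "grip": 0}]}}

```text
time_s: 47.23
position: [0.4718, 0.0742, 0.1201]
tcp_rot: [[0.076, 0.997, 0.0], [0.997, -0.076, 0.0], [0.0, 0.0, -1.0]]
force: [-0.1, 0.6, -0.1]
opening: 0.405
grasp_force: 0.0
```

Emit:
{"op": "move_arm", "data": {"increments": [{"xyz": [21, -31, 3], "roll": 0, "grip": 0}, {"xyz": [0, 0, 0], "roll": 0, "grip": 0}, {"xyz": [0, 0, 0], "roll": 0, "grip": 0}, {"xyz": [0, 0, 0], "roll": 0, "grip": 0}, {"xyz": [0, 0, 0], "roll": 0, "grip": 0}]}}

```text
time_s: 47.65
position: [0.446, 0.0962, 0.1174]
tcp_rot: [[0.075, 0.997, 0.003], [0.997, -0.075, -0.0], [-0.0, 0.003, -1.0]]
force: [1.1, 0.3, 0.4]
opening: 0.041
grasp_force: 0.0
```

```bash
python3 -c "
from h import *
p,d,w=cap('side');save('pics/s9.png',p);covers(w,p,zr=(.05,.09),box=((.56,.68),(-.15,.12)));disc(w,p,((.56,.68),(.02,.12)));disc(w,p,((.56,.68),(-.08,.01)))
p,d,w=cap('top');save('pics/t9.png',p);covers(w,p,zr=(.05,.09),box=((.56,.68),(-.15,.12)))"; python3 plan.py "445.5 95.5 75 -4.3 0"
```

```text
cov [616.  -39.8] 57.4 54.3 86.5 z 0.0707 rgb [ 88. 107. 138.] px [259 196  27  25]
cov [623.4  54.1] 57.4 54.4 85.9 z 0.0707 rgb [ 91. 109. 139.] px [248 223  30  29]
disc [623.   55.4  71.5] mid [623.   55.3  71.8] ext [44.6 47.   6.9] 261
disc [615.6 -39.4  71.6] mid [615.5 -40.   72.2] ext [44.3 48.8  8. ] 211
cov [621.8  57.2] 55.1 54.1 -3.8 z 0.0693 rgb [49.5 64.  93. ] px [253 208  22  22]
cov [614.5 -37.4] 55.8 54.0 -4.0 z 0.0692 rgb [50. 65. 91.] px [288 211  21  23]
now [445.6  96.  117.2] psi -4.4 open 0.012 t 47.75
[{"xyz":[-0,-0,21],"roll":-0.001,"grip":0},{"xyz":[-1,-0,21],"roll":-0,"grip":0}]
```

View pics/s9.png

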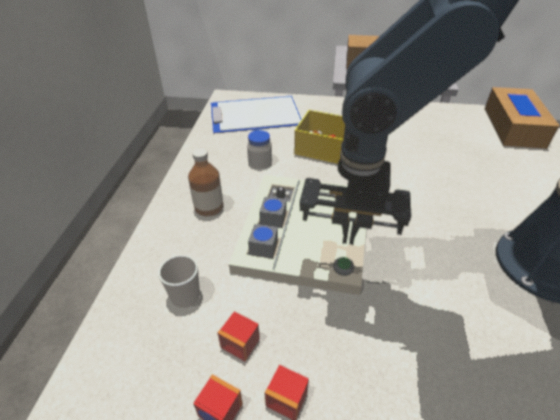

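View pics/t9.png

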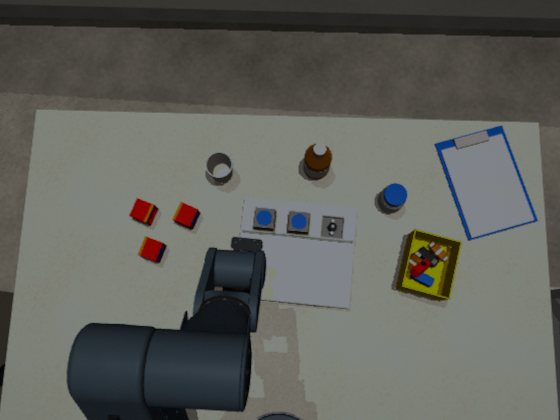

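Emit:
{"op": "move_arm", "data": {"increments": [{"xyz": [0, 0, 28], "roll": 0, "grip": 0}, {"xyz": [-1, 0, 28], "roll": 0, "grip": 0}, {"xyz": [0, 0, 0], "roll": 0, "grip": 0}, {"xyz": [0, 0, 0], "roll": 0, "grip": 0}]}}

```text
time_s: 48.08
position: [0.4434, 0.0952, 0.0601]
tcp_rot: [[0.076, 0.997, -0.003], [0.997, -0.076, 0.0], [-0.0, -0.003, -1.0]]
force: [0.1, -1.1, -0.4]
opening: 0.003
grasp_force: 0.0
```

Emit:
{"op": "move_arm", "data": {"increments": [{"xyz": [0, 0, 3], "roll": 0, "grip": 0}, {"xyz": [0, 0, 3], "roll": 0, "grip": 0}, {"xyz": [0, 0, 3], "roll": 0, "grip": 0}, {"xyz": [0, 0, 0], "roll": 0, "grip": 0}]}}

```text
time_s: 48.42
position: [0.4443, 0.0957, 0.0525]
tcp_rot: [[0.075, 0.997, 0.001], [0.997, -0.075, -0.0], [0.0, 0.001, -1.0]]
force: [0.5, 1.0, 0.6]
opening: 0.007
grasp_force: 0.0
```

Emit:
{"op": "move_arm", "data": {"increments": [{"xyz": [0, 0, 2], "roll": 0, "grip": 0}, {"xyz": [0, 0, 2], "roll": 0, "grip": 0}, {"xyz": [0, 0, 0], "roll": 0, "grip": 0}]}}

```text
time_s: 48.67
position: [0.4443, 0.0957, 0.0483]
tcp_rot: [[0.075, 0.997, 0.001], [0.997, -0.075, -0.0], [0.0, 0.001, -1.0]]
force: [0.7, -0.3, 4.2]
opening: 0.005
grasp_force: 1.8
```

Emit:
{"op": "move_arm", "data": {"increments": [{"xyz": [0, 0, 2], "roll": 0, "grip": 0}, {"xyz": [0, 0, 1.5], "roll": 0, "grip": 0}, {"xyz": [0, 0, 0], "roll": 0, "grip": 0}]}}

```text
time_s: 48.92
position: [0.4443, 0.0957, 0.0461]
tcp_rot: [[0.075, 0.997, 0.002], [0.997, -0.075, -0.0], [0.0, 0.002, -1.0]]
force: [-2.2, 0.0, 18.4]
opening: 0.002
grasp_force: 9.5
```

Emit:
{"op": "move_arm", "data": {"increments": [{"xyz": [0, 0, 1], "roll": 0, "grip": 0}, {"xyz": [0, 0, 0], "roll": 0, "grip": 0}, {"xyz": [0, 0, 0], "roll": 0, "grip": 0}]}}

```text
time_s: 49.17
position: [0.4443, 0.0957, 0.046]
tcp_rot: [[0.075, 0.997, 0.003], [0.997, -0.075, -0.0], [0.0, 0.003, -1.0]]
force: [-3.1, -0.9, 28.7]
opening: 0.006
grasp_force: 14.1
```

Bottomed out at z 46 mm; retreat.

Emit:
{"op": "move_arm", "data": {"increments": [{"xyz": [0, 0, -10], "roll": 0, "grip": 0}, {"xyz": [0, 0, -30], "roll": 0, "grip": 0}, {"xyz": [0, 0, -35], "roll": 0, "grip": 0}, {"xyz": [0, 0, -35], "roll": 0, "grip": 0}, {"xyz": [0, 0, 0], "roll": 0, "grip": 0}]}}

```text
time_s: 49.58
position: [0.4476, 0.0958, 0.1585]
tcp_rot: [[0.075, 0.997, 0.012], [0.997, -0.075, -0.0], [0.001, 0.012, -1.0]]
force: [0.4, 0.2, 0.2]
opening: 0.005
grasp_force: 0.0
```

Emit:
{"op": "move_arm", "data": {"increments": [{"xyz": [30, 0, 0], "roll": 0, "grip": 0}, {"xyz": [35, 0, 0], "roll": 0, "grip": 0}, {"xyz": [30, 0, 0], "roll": 0, "grip": 0}, {"xyz": [0, 0, 0], "roll": 0, "grip": 0}, {"xyz": [0, 0, 0], "roll": 0, "grip": 0}]}}

```text
time_s: 50.0
position: [0.4503, 0.1916, 0.1527]
tcp_rot: [[0.072, 0.997, -0.001], [0.997, -0.072, -0.0], [-0.0, -0.001, -1.0]]
force: [-0.4, -0.0, -0.3]
opening: 0.004
grasp_force: 0.0
```

```bash
python3 -c "
from h import *
p,d,w=cap('side');covers(w,p,zr=(.05,.09),box=((.56,.68),(-.15,.12)));used(w,p)
z=w[...,2];m=(abs(w[...,0]-.4465)<.008)&(abs(w[...,1]-.094)<.008)&(z<.08);print('button z',np.median(z[m]))
p,d,w=cap('top');used(w,p);covers(w,p,zr=(.05,.09),box=((.56,.68),(-.15,.12)))
z=w[...,2];m=(abs(w[...,0]-.5065)<.06)&(abs(w[...,1]+.3945)<.045);print('bin max',z[m].max())"
```

```text
cov [615.9 -39.8] 57.4 54.3 87.2 z 0.0708 rgb [ 94. 112. 146.] px [259 196  27  25]
cov [623.5  54.1] 57.5 54.2 85.5 z 0.0707 rgb [ 95. 114. 146.] px [248 223  30  28]
part [457.   94.6] 21.4 8.0 -87.9 z 0.0526 px [337 257   5  10] rgb [ 72. 138.  87.]
button z 0.05401171110725078
part [446.1  96.5] 27.2 24.4 -89.2 z 0.0502 px [242 278  11  10] rgb [18. 93. 40.]
cov [621.8  57.1] 55.3 54.0 -4.3 z 0.0695 rgb [48.5 62.  92. ] px [253 208  22  22]
cov [614.  -37.5] 55.2 54.1 -3.4 z 0.0696 rgb [48.5 64.  90. ] px [288 211  21  23]
bin max 0.07449957345197054
```

```bash
python3 -c "
from rig import bot
print(bot.hand_in())"
```

```text
the job is handed in; nothing more can be done
None
```

I finished the job and handed it in: all five used parts are in the bin, both clean grey covers sit fully home in wells 1 and 2, and the start button was pressed to the bottom and came back up; the hand-in gave no verdict.

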